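# Load the heel-lift gluing jig

### The job

Take the wooden press block out of the heel gluing jig and stand it aside, then load every black rubber heel lift on the bench into the jig, one on another, each with one white release sheet directly on top of it before the next goes on. Every piece must go down over the key with its notch and lie flat; finish with the press block back in the jig, right way up and fully home on the last sheet. A sheet that is not needed stays out of the jig; leave the other things on the bench where they are.

Things in the scene. Friction and masses are not known exactly. Their poses are not given: they have to be found in the camera images.
- jig: gluing jig, fixed, z up. Origin: centre of the foot's underside; x points from the key rib to the round end. Grey foot 120 (x) x 110 (y) x 10 mm; on it a pedestal 42 mm wide in y, its top (25 mm high) the floor of a heel-shaped nest. The nest is walled at its -x and +x ends up to 81 mm above the bench, about 2 mm play all round; its y sides are open so fingers can go down there.
- jig_floor (a point): centre of the nest floor, 25 mm above the bench, axes as the jig's. A piece is in line with the nest when its origin is over this point and its x axis points the same way; its notch then runs down over the key rib. The bench between jig and robot is free.
- jig_key (a point): middle of the top of the dark upright key rib, 81 mm above the bench, at x = -26 mm in the jig: 8 mm wide in y, 6 mm proud of a flat wall 50 mm wide (inner face x = -32 mm). Across from it two slanted cheeks hold the round end; seen from above they lie at +-37 degrees about (2, 0), inner faces 30 mm from it.
- press_block: press block, pale wood, 16 mm thick, D outline 60 x 56 mm: flat edge at x = -30 with a notch in its middle (12 wide in y, 8 deep in x), straight sides at y = +-28 from x = -30 to +2, half-round end (radius 28) to x = +30. On top a grip bar 30 (x) x 18 (y) mm centred at x = -4, from 16 to 58 mm above the underside. Origin: centre of underside, z up. 150 g. Starts on the floor of the empty nest.
- lift_a: black rubber heel lift 10 mm thick (up to three alike; one may be absent), D outline 60 x 56 mm: flat edge at x = -30 with a notch in its middle (12 wide in y, 8 deep in x), straight sides at y = +-28 from x = -30 to +2, half-round end (radius 28) to x = +30. Origin: centre of underside, z up. 40 g, flat on the bench.
- lift_b: black rubber heel lift 10 mm thick (up to three alike; one may be absent), D outline 60 x 56 mm: flat edge at x = -30 with a notch in its middle (12 wide in y, 8 deep in x), straight sides at y = +-28 from x = -30 to +2, half-round end (radius 28) to x = +30. Origin: centre of underside, z up. 40 g, flat on the bench.
- lift_c: black rubber heel lift 10 mm thick (up to three alike; one may be absent), D outline 60 x 56 mm: flat edge at x = -30 with a notch in its middle (12 wide in y, 8 deep in x), straight sides at y = +-28 from x = -30 to +2, half-round end (radius 28) to x = +30. Origin: centre of underside, z up. 40 g, flat on the bench.
- sheet_a: white plastic release sheet 6 mm thick (three alike), same outline as the lifts: D outline 60 x 56 mm: flat edge at x = -30 with a notch in its middle (12 wide in y, 8 deep in x), straight sides at y = +-28 from x = -30 to +2, half-round end (radius 28) to x = +30. Origin: centre of underside, z up. 25 g, flat on the bench.
- sheet_b: white plastic release sheet 6 mm thick (three alike), same outline as the lifts: D outline 60 x 56 mm: flat edge at x = -30 with a notch in its middle (12 wide in y, 8 deep in x), straight sides at y = +-28 from x = -30 to +2, half-round end (radius 28) to x = +30. Origin: centre of underside, z up. 25 g, flat on the bench.
- sheet_c: white plastic release sheet 6 mm thick (three alike), same outline as the lifts: D outline 60 x 56 mm: flat edge at x = -30 with a notch in its middle (12 wide in y, 8 deep in x), straight sides at y = +-28 from x = -30 to +2, half-round end (radius 28) to x = +30. Origin: centre of underside, z up. 25 g, flat on the bench.
- mallet: bystander: a hammer lying along its x axis, beyond the jig. Not to be disturbed.
- cement_jar: bystander: a closed jar 64 mm across, 85 mm high, beyond the jig. Not to be disturbed.
- glue_brush: bystander: a brush lying along its x axis, beyond the jig. Not to be disturbed.
- polish_tin: bystander: a closed round tin 72 mm across, 30 mm high, nearer the robot. Not to be disturbed.
- wax_block: bystander: a brown block 50 x 35 x 25 mm, nearer the robot. Not to be disturbed.
- awl: bystander: a screwdriver-shaped awl lying along its x axis at the left. Not to be disturbed.
- tack_box: bystander: an open plywood box 100 x 80 x 35 mm at the right. Not to be disturbed.

How it is judged:
By the outcome, as a careful person would: the job done as asked, in the order asked, and still so for the second after the job is handed in, with the robot touching nothing.
Of lift_a, lift_b, lift_c only 2 to 3 are there at a start; the rules pass over those that are not, and their reading is None.
At some moment in a run one of lift_a, lift_b, lift_c, sheet_a, sheet_b, sheet_c may be knocked a few centimetres aside while the robot is not near it.
It also fails if it takes over 210 s, if anything falls off the work surface, if the arm or the gripper's body presses on something with over 40 N, if the wrist force passes 120 N, or if a joint passes its speed limit or range.

### The arm

A 6-joint arm with a two-finger parallel gripper is mounted at the origin on the work surface. World frame = base frame: x ahead of the robot, y to its left, z up, the work surface at z = 0. Lengths are in m, angles in rad, forces in N, time in s.
With the tool pointing down it reaches from about 0.4 to 0.825 m from the base axis. Payload 7 kg.
Tool frame: the origin (TCP) lies between the finger pads; the fingertips stand 22 mm ahead of it and the grasp point (between the pads) lies 3 mm ahead of it; x points along the fingers, z is the direction in which the jaws open and shut, and the axes are right-handed (so a half turn about x gives the same grasp; the last joint's range is limited). The gripper opens to 85 mm and grips with 20 to 120 N. Pads are 22 mm wide; open, the fingers measure 114 mm over their backs; the gripper's body (76 mm by 85 mm) begins 54 mm behind the grasp point. The pads swing forward as they close: fully open they stand 13 mm farther back than shut.
Start: joints at [-1.042, 0.359, 0.012, 0, -1.224, -0.288], TCP at [0.161, -0.656, 0.253] pointing down, gripper open.
Joint ranges: [-3.07, 3.07], [-1.43, 2.12], [-1.02, 1.25], [-3.03, 1.67], [-3.05, -0], [-3.03, 3.03]. Speed limits (rad/s): [2.39, 2.39, 3.01, 3.14, 3.14, 3.14].

### API

Orientations are given as a unit quaternion [w, x, y, z].
In Python, from cell import bot, viewer gives the robot as it stands. The module is installed in compiled form; this text tells all that it offers.
- The arm moves only by the tool carry_out, never from a script. Its argument "moves" is a list of rows, each an object of numbers: "gripper": the closure, from -1 (fully open) to 1 (shut), so that 0 is half open; "x", "y", "z": the shift along the tool's x, y, z in mm; "rx", "ry", "rz": the turn, a rotation vector about the tool's x, y, z in degrees. A call has 1 to 12 rows; each row is the pose to reach, as a shift and turn from the pose commanded when the call began, along the tool's axes at that moment; what a row does not reach only later rows make up. A row lasts 1/10 s, in which the tool goes at most 50 mm and 8.59 degrees, less where a joint would pass 70% of its speed; a pose out of reach is approached as far as the arm can. A call with a gripper value outside its range is refused whole. The fingers move at their own pace and stop on an object; the grip force is fixed at half the most. Time passes only in rows, so rows that repeat a pose let the fingers close. It gives the time, the measured TCP pose, the force and the opening at its end, in the units of the state.
- bot.state(): the state, without advancing time (a new reading comes with each control period).
- viewer.camera(name): name is "side" or "top"; returns a dict with "img" (420x560x3 uint8, red, green, blue), "range_z" (420x560 float32, m along the optical axis (not along the pixel's ray), 0 where there is no reading), "K" (3x3 intrinsics, pixels), "k1" (the pictures are not rectified: a ray, as slopes to the right and down, at radius r is drawn at 1 + k1 r^2 times it, then the intrinsics apply), "R" (3x3) and "t" (3): a world point X has camera coordinates R X + t. Camera axes: x right, y down, z forward; pixel columns grow to the right and rows downward; lengths in m; the calibration is good to about 2 mm. A picture is of the moment at which its call begins.
- bot.close_job(): hands the job in, once; it reports no verdict.
Trained networks look in the newest picture that a camera, given by its name, has taken for a name from the list of things; names that differ only in an ending like _2 or _b are one class to them, and where a whole thing is asked for, a point or a joint stands for the part that bears it (a point fixed in the world has none). Each returns a list of dicts, best first, with "score" (0 to 1); they miss things now and then, are a little off and sometimes report something else, mostly with a low value. They report only what shows in the picture. A call takes as long as a camera call.
- viewer.spot_in(camera, target): "centre" ([column, row] in pixels, amid what is visible of it).
- viewer.silhouettes(camera, target): "mask" (420x560 bool, what is visible of it) and "centre" ([column, row] in pixels, amid what is visible of it).
The state is a dict: "t": time; "joint_positions": joint angles; "qd": joint speeds; "joint_torque": joint torques, N m; "ee_pos": TCP position; "eef_rot": TCP orientation; "force": force on the tool from outside, world axes, zero at the start; "moment": the same for the moment, N m; "finger_gap": finger opening in m.
Only numpy, scipy, OpenCV 4.12 (cv2) and the standard library are available. Lean on these libraries where they do the work, as an engineer would, in place of code of your own. Each camera call takes 0.05 s, during which the arm holds its last target. There are 200 camera calls.

## Working session

There is one attempt and no reset: what is moved stays moved. The work goes in short steps, Python scripts to look and compute and a tool call to move; the robot and the scene stay as the last step left them, time stands still between calls to the robot, and variables do not carry over. Pictures are saved under pics/ and viewed, about 12 in all and at most 16, crops included, and the job is handed in when it is done.

Besides the shell and the picture viewer there is one more tool, called after "Call:" by a JSON object that holds its "fn" and its "kwargs". carry_out: Moves the arm, as the interface text tells. Its arguments: {"type":"object","properties":{"moves":{"type":"array","items":{"type":"object","properties":{"gripper":{"type":"number"},"x":{"type":"number"},"y":{"type":"number"},"z":{"type":"number"},"rx":{"type":"number"},"ry":{"type":"number"},"rz":{"type":"number"}}}}},"required":["moves"]}

```bash
ls; mkdir -p pics
python3 - <<'E'
from cell import bot, viewer
import cv2, numpy as np
print(bot.state())
for c in ("top","side"):
    d=viewer.camera(c); cv2.imwrite(f"pics/{c}0.png",d["img"][:,:,::-1])
    print(c,d["K"],d["k1"],d["R"],d["t"], -d["R"].T@d["t"])
E
```

```text
pics
{'t': 0.0, 'joint_positions': array([-1.04186965e+00,  3.59398085e-01,  1.10800841e-02, -3.69321045e-04,
       -1.22405355e+00, -2.88103851e-01]), 'qd': array([-1.08460956e-03, -9.74689585e-04, -1.82705223e-06,  5.01388029e-04,
       -5.54853667e-04,  6.52197656e-04]), 'joint_torque': array([ 7.37458013e-04, -5.83313119e+01,  2.93429303e+01,  6.93651259e+00,
       -5.89148258e-03,  1.29627551e-05]), 'ee_pos': array([ 0.16088048, -0.65511181,  0.25236216]), 'eef_rot': array([ 0.43667329, -0.5559397 ,  0.43603506,  0.55688501]), 'force': array([-0.4021483 , -0.80168228,  0.68063005]), 'moment': array([-0.01253887, -0.03308796,  0.03788433]), 'finger_gap': 0.08520278510803506}
top [[380.2792898    0.         281.52541459]
 [  0.         380.2792898  207.39012213]
 [  0.           0.           1.        ]] 0.03666875636873293 [[ 1.67077048e-02 -9.99859832e-01  1.08133520e-03]
 [-9.96764017e-01 -1.67410010e-02 -7.86208201e-02]
 [ 7.86279026e-02  2.35737431e-04 -9.96904006e-01]] [-0.01661945  0.52269506  1.17818837] [ 0.42864282 -0.00814442  1.21565339]
side [[482.3289483    0.         273.52637371]
 [  0.         482.3289483  212.37553398]
 [  0.           0.           1.        ]] -0.1717779412073617 [[-0.97662733 -0.2139867   0.02021777]
 [-0.15753641  0.64863804 -0.74461464]
 [ 0.14622362 -0.73039604 -0.66718834]] [0.51410667 0.13272195 1.32790105] [0.32882867 0.99381716 0.97439271]
```

View pics/top0.png

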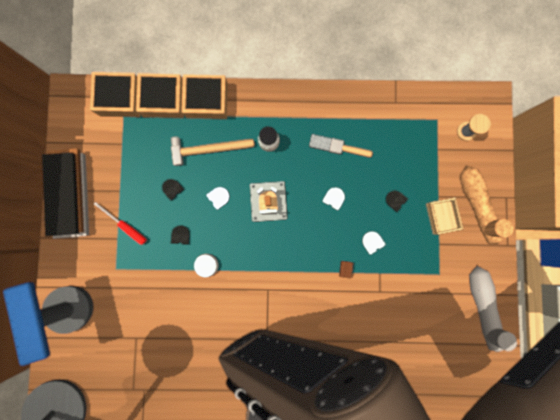

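View pics/side0.png

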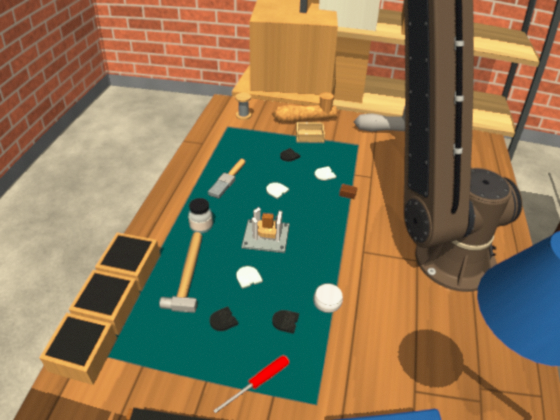

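```bash
cat > h.py <<'E'
from cell import bot, viewer
import cv2, numpy as np
from scipy.optimize import minimize
from scipy.spatial.transform import Rotation as Ro
a=np.linspace(-np.pi/2,np.pi/2,25)
D=np.vstack([[[-30,28],[-30,6],[-22,6],[-22,-6],[-30,-6],[-30,-28]],np.c_[2+28*np.cos(a),28*np.sin(a)]])/1000
def proj(d,P):
    c=np.atleast_2d(P)@d["R"].T+d["t"]; s=c[:,:2]/c[:,2:]
    s=s*(1+d["k1"]*(s**2).sum(1,keepdims=True))
    return s*[d["K"][0,0],d["K"][1,1]]+d["K"][:2,2]
def ray(d,uv):
    s0=(np.atleast_2d(uv)-d["K"][:2,2])/[d["K"][0,0],d["K"][1,1]]; s=s0.copy()
    for _ in range(20): s=s0/(1+d["k1"]*(s**2).sum(1,keepdims=True))
    return np.c_[s,np.ones(len(s))]@d["R"]
def toplane(d,uv,z):
    r=ray(d,uv); C=-d["R"].T@d["t"]; return C+r*((z-C[2])/r[:,2])[:,None]
def pose2(p,poly,z):
    c,s=np.cos(p[2]),np.sin(p[2]); return np.c_[poly@[[c,s],[-s,c]]+p[:2],np.full(len(poly),z)]
S=8
def render(d,p,z0,z1,box):
    x0,y0,w,h=box; m=np.zeros((h*S,w*S),np.uint8)
    t,b=[((proj(d,pose2(p,D,z))-[x0,y0]+.5)*S).round().astype(np.int32) for z in (z1,z0)]
    cv2.fillPoly(m,[t],1); cv2.fillPoly(m,[b],1)
    for i in range(len(t)): cv2.fillConvexPoly(m,np.array([t[i-1],t[i],b[i],b[i-1]]),1)
    return cv2.resize(m.astype(np.float32),(w,h),interpolation=cv2.INTER_AREA)
def fit(obs,z0,z1,p0=None):
    """obs: list of (cam, mask)"""
    items=[]
    for d,m in obs:
        ys,xs=np.where(m); x0,y0=xs.min()-5,ys.min()-5
        box=(x0,y0,xs.max()+6-x0,ys.max()+6-y0)
        items.append((d,box,m[y0:y0+box[3],x0:x0+box[2]].astype(np.float32)))
    def cost(q):
        p=np.array(q)/[1e3,1e3,1]*[1,1,.05]
        return sum(((render(d,p,z0,z1,b)-m)**2).sum()/m.sum() for d,b,m in items)
    d,m=obs[0]; ys,xs=np.where(m); c=toplane(d,[xs.mean(),ys.mean()],z1)[0] if p0 is None else p0
    best=None
    for y in (np.arange(0,6.28,.35) if p0 is None else [p0[2]-.15,p0[2]+.15]):
        r=minimize(cost,[c[0]*1e3,c[1]*1e3,y*20],method="Nelder-Mead",options=dict(initial_simplex=[[c[0]*1e3+i,c[1]*1e3+j,y*20+k] for i,j,k in ((0,0,0),(4,0,0),(0,4,0),(0,0,5))],xatol=.05,fatol=1e-4,maxiter=150))
        if best is None or r.fun<best.fun: best=r
    p=best.x*[1e-3,1e-3,.05]; p[2]=(p[2]+np.pi)%(2*np.pi)-np.pi
    return p,best.fun
E
cat > look.py <<'E'
from h import *
cams={c:viewer.camera(c) for c in ("top","side")}
for cls,th in (("lift_a",.01),("sheet_a",.006)):
    S_=[(s,toplane(cams["side"],s["centre"],th)[0]) for s in viewer.silhouettes("side",cls)]
    for t in viewer.silhouettes("top",cls):
        P=toplane(cams["top"],t["centre"],th)[0]
        m=[s for s,Q in S_ if np.linalg.norm(P-Q)<.025]
        print(cls,round(t["score"],2),P[:2].round(4),t["mask"].sum(),end=" ")
        if t["score"]<.3: print(); continue
        for obs in ([(cams["top"],t["mask"])],[(cams["side"],s["mask"]) for s in m[:1]]):
            if obs:
                p,f=fit(obs,0,th); print((p*[1e3,1e3,57.3]).round(1),round(f,3),end=" | ")
        print()
E
cat > /dev/null; time python3 look.py
python3 - <<'E'
from h import *
d=viewer.camera("top"); I=d["img"][:,:,::-1]
crop=lambda u,v,r:cv2.resize(I[v-r:v+r,u-r:u+r],(380,280) if 0 else (290,290),interpolation=cv2.INTER_CUBIC)
cs=[(172,188,18),(218,198,18),(268,202,26),(180,235,18),(334,198,18),(396,200,18)]
cv2.imwrite("pics/c1.png",cv2.resize(np.vstack([np.hstack([crop(*c) for c in cs[:3]]),np.hstack([crop(*c) for c in cs[3:]])]),(780,520)))
for n in ("jig","press_block"):
  for s in viewer.silhouettes("top",n): print(n,s["score"],s["centre"],s["mask"].sum())
E
```

```text
lift_a 0.76 [0.5668 0.35  ] 313 [579.6 346.   44.9] 0.033 | [580.5 344.8  43.4] 0.033 | 
lift_a 0.68 [ 0.5543 -0.371 ] 287 [ 556.4 -366.5   51.4] 0.086 | [ 555.  -371.6   49.9] 0.088 | 
lift_a 0.59 [0.4303 0.3006] 317 [433.4 311.1  -3.9] 0.029 | [432.9 310.2  -0.7] 0.034 | 
sheet_a 0.83 [0.5642 0.1971] 269 [555.9 194.3 -51.2] 0.084 | [557.4 190.8 -49.4] 0.104 | 
sheet_a 0.76 [ 0.418  -0.2884] 323 [ 421.7 -294.6   33.4] 0.045 | [ 421.9 -299.1   33.8] 0.033 | 
sheet_a 0.5 [ 0.5587 -0.1855] 300 [ 559.9 -177.8  -31.1] 0.035 | [ 559.2 -180.8  -31.1] 0.041 | 
press_block 0.76 [267.4, 203.9] 306
press_block 0.53 [267.0, 140.7] 395
real	0m17.709s
user	0m13.432s
sys	0m0.151s
```

View pics/c1.png

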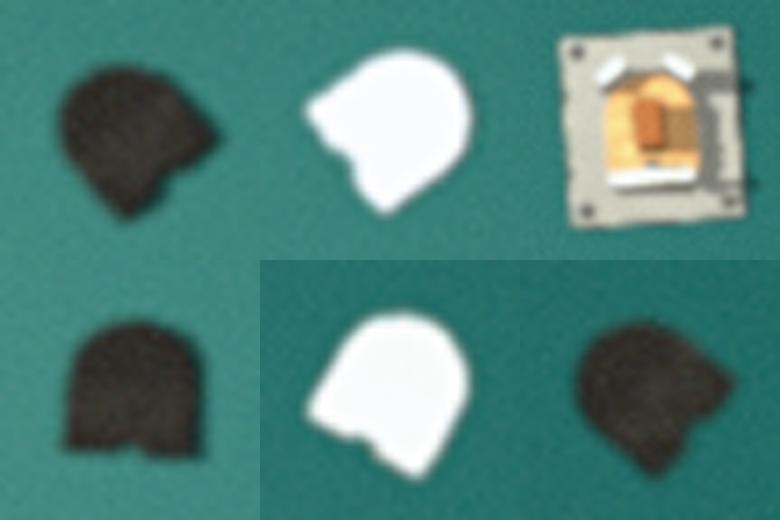

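```bash
cat >> h.py <<'E'
def alpha(d,c,r,kind):
    """soft mask of what is near pixel c; kind 'k' black, 'w' white, 'j' not-green"""
    u,v=int(round(c[0])),int(round(c[1])); out=np.zeros(d["img"].shape[:2],np.float32)
    I=d["img"][v-r:v+r+1,u-r:u+r+1].astype(np.float32)
    X=I[:,:,1] if kind=="k" else I[:,:,0] if kind=="w" else I[:,:,0]/np.maximum(I[:,:,1],1)
    bg=np.median(np.r_[X[0],X[-1],X[:,0],X[:,-1]]); fg=np.median(X[r-4:r+5,r-4:r+5])
    A=np.clip((X-bg)/(fg-bg),0,1); A[A<.15]=0
    n,l,st,_=cv2.connectedComponentsWithStats((A>.3).astype(np.uint8)); k=1+np.argmax(st[1:,4])
    A[cv2.dilate((l==k).astype(np.uint8),np.ones((3,3)))==0]=0
    out[v-r:v+r+1,u-r:u+r+1]=A; return out
E
sed -i 's/D,z/POLY,z/; s/^S=8/S=8; POLY=D/; s/np.where(m)/np.where(m>0)/g' h.py
cat > look.py <<'E'
from h import *
cams={c:viewer.camera(c) for c in ("top","side")}
for cls,th,k in (("lift_a",.01,"k"),("sheet_a",.006,"w")):
    for t in viewer.silhouettes("top",cls):
        if t["score"]<.3: continue
        P=toplane(cams["top"],t["centre"],th)[0]
        print(cls,round(t["score"],2),end=" ")
        for c,r in (("top",17),("side",20)):
            d=cams[c]; p,f=fit([(d,alpha(d,proj(d,P)[0],r,k))],0,th); print(c,(p*[1e3,1e3,57.3]).round(1),round(f,3),end=" | ")
        print()
E
python3 look.py
python3 - <<'E'
import h; from h import *
h.POLY=np.array([[60,55],[-60,55],[-60,-55],[60,-55]])/1000
d=viewer.camera("top"); c=toplane(d,[268,202],.01)[0]
m=alpha(d,(268,202),26,"j"); p,f=fit([(d,m)],0,.01,[c[0],c[1],0]); print("jig top",(p*[1e3,1e3,57.3]).round(2),f)
s=viewer.camera("side"); h.POLY=D
b=viewer.silhouettes("top","press_block")[0]["mask"]; 
I=d["img"].astype(int); z=d["range_z"]
# world z map near jig
v,u=np.mgrid[175:230,240:297]; uv=np.c_[u.ravel(),v.ravel()]; r=ray(d,uv); W=-d["R"].T@d["t"]+r*z[v.ravel(),u.ravel()][:,None]
for lo,hi,n in ((.006,.014,"foot"),(.037,.045,"block"),(.077,.081,"walls"),(.0815,.087,"bar")):
    q=W[(W[:,2]>lo)&(W[:,2]<hi)]
    print(n,len(q),q.mean(0).round(4),cv2.minAreaRect((q[:,:2]*1000).astype(np.float32)))
for n in ("jig","press_block"):
  for q in viewer.silhouettes("side",n): print(n,q["score"],q["centre"],q["mask"].sum())
cv2.imwrite("pics/c2.png",cv2.resize(s["img"][195:260,230:305,::-1],(750,600),interpolation=cv2.INTER_CUBIC) if 0 else cv2.resize(s["img"][200:260,228:308,::-1],(800,600),interpolation=cv2.INTER_CUBIC))
E
```

```text
lift_a 0.7 top [581.3 344.5  44.7] 0.028 | side [580.3 344.   42.4] 0.014 | 
lift_a 0.69 top [ 556.2 -368.3   51.3] 0.022 | side [ 555.5 -371.6   49.9] 0.015 | 
lift_a 0.52 top [433.9 310.5  -3.4] 0.023 | side [432.3 310.3  -2.2] 0.012 | 
sheet_a 0.83 top [557.2 193.5 -52.5] 0.038 | side [556.2 189.4 -51.5] 0.037 | 
sheet_a 0.75 top [ 560.7 -176.8  -29.3] 0.044 | side [ 560.6 -181.5  -29.7] 0.033 | 
sheet_a 0.69 top [ 422.3 -296.2   32.8] 0.04 | side [ 421.2 -301.    32.5] 0.034 | 
jig top [543.55  35.75   5.1 ] 0.24230100214481354
foot 755 [0.543  0.0352 0.0095] ((540.9686889648438, 21.008285522460938), (147.0608367919922, 129.8729705810547), 89.39083099365234)
block 214 [0.5422 0.0357 0.0405] ((537.5723266601562, 34.534889221191406), (68.9336166381836, 55.66716384887695), 2.0513458251953125)
walls 65 [0.5323 0.0343 0.0794] ((541.36962890625, 35.93067932128906), (75.56827545166016, 54.2022705078125), 1.540016770362854)
bar 55 [0.5383 0.0375 0.083 ] ((543.1716918945312, 34.33063507080078), (72.49305725097656, 52.82182312011719), 12.348362922668457)
jig 0.74 [266.6, 236.4] 1078
press_block 0.8 [265.6, 228.4] 380
```

View pics/c2.png

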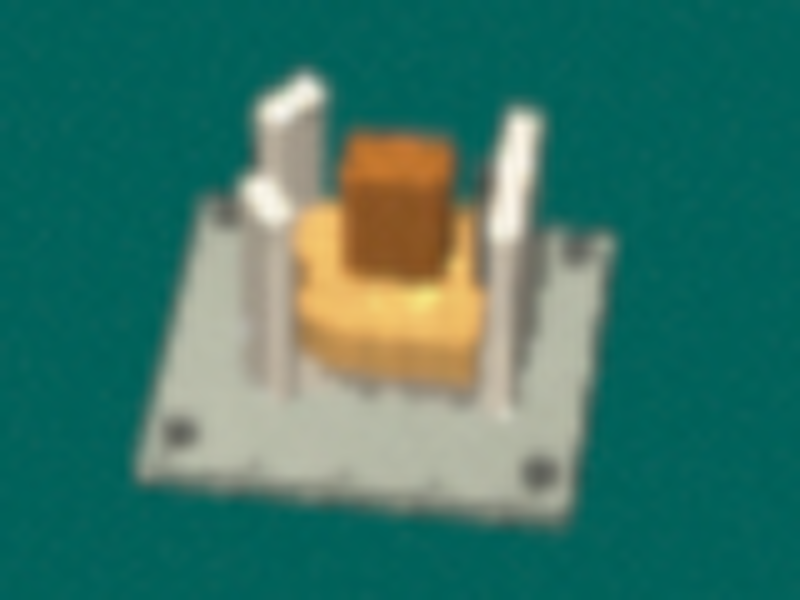

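Run:
```python
import h; from h import *
d=viewer.camera("top"); s=viewer.camera("side")
R=np.array([[60,55],[-60,55],[-60,-55],[60,-55]])/1000
h.POLY=R
I=d["img"].astype(np.float32); X=I[:,:,0]/np.maximum(I[:,:,1],1)
m=np.zeros(X.shape,np.float32); sl=np.s_[175:231,240:297]; bg=np.median(X[175]); 
m[sl]=np.clip((X[sl]-bg)/(.93-bg),0,1); m[m<.2]=0; print(bg,X[215,255])
p,f=fit([(d,m)],0,.01,[.543,.035,.03]); print("jig top",(p*[1e3,1e3,57.3]).round(2),f)
# side corners, z=.01 top
c=np.array([[138,470],[570,514],[612,240],[205,200]])/10+[227.5,199.5]
W=toplane(s,c,.01); print(W.round(4)[:,:2].tolist(),W.mean(0)); e=W[2]-W[1]+W[3]-W[0]; print(np.degrees(np.arctan2(-(W[1]-W[0]+W[2]-W[3])[1],-(W[1]-W[0]+W[2]-W[3])[0])))
# bar: orange-brown blob top in side & top cams
for n,cam,z in (("top",d,.083),("side",s,.083)):
    J=cam["img"].astype(int); o=(J[:,:,0]>110)&(J[:,:,2]<60)&(J[:,:,1]<140)&(J[:,:,0]-J[:,:,2]>90)
    cc=proj(cam,[[.543,.035,.083]])[0]; vv,uu=np.where(o); k=(abs(uu-cc[0])<10)&(abs(vv-cc[1])<10)
    q=np.c_[uu,vv][k]; 
    if n=="side": q=q[q[:,1]<cc[1]+2]
    print(n,cc,len(q),q.min(0),q.max(0),toplane(cam,q.mean(0),z)[0])
st=bot.state(); print(Ro.from_quat(np.roll(st["eef_rot"],-1)).as_matrix().round(3))
```

```text
0.45283663 1.0
jig top [543.7   35.62   5.13] 0.02637745440006256
[[0.5968, 0.0979], [0.4767, 0.0864], [0.4866, -0.0248], [0.6065, -0.0135]] [0.54166612 0.03649169 0.01      ]
5.435672688148876
top [267.34015447 198.81622565] 2 [268 204] [269 205] [0.52598868 0.03119927 0.083     ]
side [265.52165264 215.31329038] 35 [263 214] [272 217] [0.53830008 0.03554682 0.083     ]
[[ 0.    -0.971 -0.238]
 [-0.    -0.238  0.971]
 [-1.    -0.    -0.   ]]
```

```bash
cat > go.py <<'E'
import sys; from h import *
def go(x,y,z,psi):
    s=bot.state(); M=Ro.from_quat(np.roll(s["eef_rot"],-1)); m=M.as_matrix()
    d=m.T@(np.array([x,y,z])-s["ee_pos"])*1e3
    q=np.radians(psi); zt=np.array([np.cos(q),np.sin(q),0]); xt=np.array([0,0,-1.]); T=np.c_[xt,np.cross(zt,xt),zt]
    r=np.degrees((M.inv()*Ro.from_matrix(T)).as_rotvec())
    print(f"t={s['t']:.1f} gap={s['finger_gap']*1e3:.1f} ee={s['ee_pos'].round(4)} F={s['force'].round(1)} psi={np.degrees(np.arctan2(m[1,2],m[0,2])):.1f}\n -> x {d[0]:.1f} y {d[1]:.1f} z {d[2]:.1f} r {r.round(2)}")
if __name__=="__main__": go(*map(float,sys.argv[1:]))
E
python3 go.py .539 .0356 .2 95.2
```

```text
t=1.1 gap=85.4 ee=[ 0.161  -0.6555  0.2533] F=[ 0.5 -0.1 -0.3] psi=103.8
 -> x 53.3 y -531.9 z 581.0 r [ 8.6 -0.   0. ]
```

Call:
{"fn": "carry_out", "kwargs": {"moves": [{"x": 53.3, "y": -531.9, "z": 581, "rx": 8.6, "gripper": 0}, {"x": 53.3, "y": -531.9, "z": 581, "rx": 8.6, "gripper": 0}, {"x": 53.3, "y": -531.9, "z": 581, "rx": 8.6}, {"x": 53.3, "y": -531.9, "z": 581, "rx": 8.6}, {"x": 53.3, "y": -531.9, "z": 581, "rx": 8.6}, {"x": 53.3, "y": -531.9, "z": 581, "rx": 8.6}, {"x": 53.3, "y": -531.9, "z": 581, "rx": 8.6}, {"x": 53.3, "y": -531.9, "z": 581, "rx": 8.6}, {"x": 53.3, "y": -531.9, "z": 581, "rx": 8.6}, {"x": 53.3, "y": -531.9, "z": 581, "rx": 8.6}, {"x": 53.3, "y": -531.9, "z": 581, "rx": 8.6}, {"x": 53.3, "y": -531.9, "z": 581, "rx": 8.6}]}}

```text
schema error: expected keys gripper, x, y, z, rx, ry, rz
```

```bash
python3 go.py .539 .0356 .2 95.2
```

```text
t=1.1 gap=85.4 ee=[ 0.161  -0.6555  0.2533] F=[ 0.5 -0.1 -0.3] psi=103.8
 -> x 53.3 y -531.9 z 581.0 r [ 8.6 -0.   0. ]
```

Call:
{"fn": "carry_out", "kwargs": {"moves": [{"gripper": 0, "x": 53, "y": -532, "z": 581, "rx": 8.6, "ry": 0, "rz": 0}, {"gripper": 0, "x": 53, "y": -532, "z": 581, "rx": 8.6, "ry": 0, "rz": 0}, {"gripper": 0, "x": 53, "y": -532, "z": 581, "rx": 8.6, "ry": 0, "rz": 0}, {"gripper": 0, "x": 53, "y": -532, "z": 581, "rx": 8.6, "ry": 0, "rz": 0}, {"gripper": 0, "x": 53, "y": -532, "z": 581, "rx": 8.6, "ry": 0, "rz": 0}, {"gripper": 0, "x": 53, "y": -532, "z": 581, "rx": 8.6, "ry": 0, "rz": 0}, {"gripper": 0, "x": 53, "y": -532, "z": 581, "rx": 8.6, "ry": 0, "rz": 0}, {"gripper": 0, "x": 53, "y": -532, "z": 581, "rx": 8.6, "ry": 0, "rz": 0}, {"gripper": 0, "x": 53, "y": -532, "z": 581, "rx": 8.6, "ry": 0, "rz": 0}, {"gripper": 0, "x": 53, "y": -532, "z": 581, "rx": 8.6, "ry": 0, "rz": 0}, {"gripper": 0, "x": 53, "y": -532, "z": 581, "rx": 8.6, "ry": 0, "rz": 0}, {"gripper": 0, "x": 53, "y": -532, "z": 581, "rx": 8.6, "ry": 0, "rz": 0}]}}

```text
t: 2.3
ee_pos: [0.449, -0.1283, 0.2135]
eef_rot: [-0.477, 0.523, -0.476, -0.522]
force: [1.7, -1.7, 0.3]
finger_gap: 0.0426
```

```bash
python3 go.py .539 .0356 .12 95.2
```

```text
t=2.3 gap=42.6 ee=[ 0.449  -0.1283  0.2135] F=[ 1.7 -1.7  0.3] psi=95.2
 -> x 93.6 y -104.4 z 155.0 r [ 0.02 -0.01  0.08]
```

Call:
{"fn": "carry_out", "kwargs": {"moves": [{"gripper": 0, "x": 20, "y": -104, "z": 155, "rx": 0, "ry": 0, "rz": 0}, {"gripper": 0, "x": 40, "y": -104, "z": 155, "rx": 0, "ry": 0, "rz": 0}, {"gripper": 0, "x": 60, "y": -104, "z": 155, "rx": 0, "ry": 0, "rz": 0}, {"gripper": 0, "x": 80, "y": -104, "z": 155, "rx": 0, "ry": 0, "rz": 0}, {"gripper": 0, "x": 93, "y": -104, "z": 155, "rx": 0, "ry": 0, "rz": 0}, {"gripper": 0, "x": 93, "y": -104, "z": 155, "rx": 0, "ry": 0, "rz": 0}, {"gripper": 0, "x": 93, "y": -104, "z": 155, "rx": 0, "ry": 0, "rz": 0}, {"gripper": 0, "x": 93, "y": -104, "z": 155, "rx": 0, "ry": 0, "rz": 0}]}}

```text
t: 3.1
ee_pos: [0.5382, 0.0329, 0.1215]
eef_rot: [-0.478, 0.522, -0.476, -0.522]
force: [0.7, -0.1, -0.5]
finger_gap: 0.0427
```

Run:
```python
from h import *
from go import go
go(.539,.0356,.073,95.2)
ims=[viewer.camera(c)["img"][:,:,::-1] for c in ("top","side")]
cv2.imwrite("pics/c3.png",np.hstack([cv2.resize(ims[0][165:235,230:310],(400,350),interpolation=cv2.INTER_CUBIC),cv2.resize(ims[1][180:260,220:311],(400,350),interpolation=cv2.INTER_CUBIC)]))
```

```text
t=3.1 gap=42.7 ee=[0.5382 0.0329 0.1215] F=[ 0.7 -0.1 -0.5] psi=95.2
 -> x 48.5 y -0.9 z 2.6 r [-0.03  0.02  0.11]
```

View pics/c3.png

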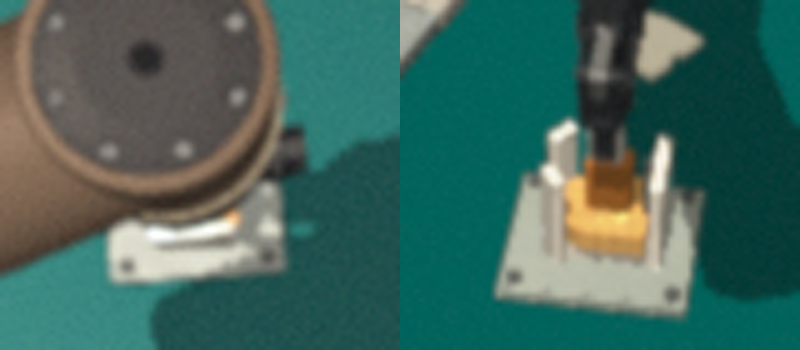

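Call:
{"fn": "carry_out", "kwargs": {"moves": [{"gripper": 0, "x": 20, "y": -0.9, "z": 2.6, "rx": 0, "ry": 0, "rz": 0}, {"gripper": 0, "x": 36, "y": -0.9, "z": 2.6, "rx": 0, "ry": 0, "rz": 0}, {"gripper": 0, "x": 48, "y": -0.9, "z": 2.6, "rx": 0, "ry": 0, "rz": 0}, {"gripper": 0, "x": 48, "y": -0.9, "z": 2.6, "rx": 0, "ry": 0, "rz": 0}, {"gripper": 0, "x": 48, "y": -0.9, "z": 2.6, "rx": 0, "ry": 0, "rz": 0}, {"gripper": 1, "x": 48, "y": -0.9, "z": 2.6, "rx": 0, "ry": 0, "rz": 0}, {"gripper": 1, "x": 48, "y": -0.9, "z": 2.6, "rx": 0, "ry": 0, "rz": 0}, {"gripper": 1, "x": 48, "y": -0.9, "z": 2.6, "rx": 0, "ry": 0, "rz": 0}, {"gripper": 1, "x": 48, "y": -0.9, "z": 2.6, "rx": 0, "ry": 0, "rz": 0}, {"gripper": 1, "x": 48, "y": -0.9, "z": 2.6, "rx": 0, "ry": 0, "rz": 0}, {"gripper": 1, "x": 48, "y": -0.9, "z": 2.6, "rx": 0, "ry": 0, "rz": 0}]}}

```text
t: 4.3
ee_pos: [0.5391, 0.0361, 0.073]
eef_rot: [-0.477, 0.523, -0.476, -0.522]
force: [-0.0, -2.4, 6.3]
finger_gap: 0.0175
```

```bash
python3 go.py .539 .0356 .18 95.2
```

```text
t=4.3 gap=17.5 ee=[0.5391 0.0361 0.073 ] F=[-0.  -2.4  6.3] psi=95.2
 -> x -107.0 y -0.0 z -0.5 r [ 0.02 -0.    0.08]
```

Call:
{"fn": "carry_out", "kwargs": {"moves": [{"gripper": 1, "x": -15, "y": 0, "z": 0, "rx": 0, "ry": 0, "rz": 0}, {"gripper": 1, "x": -45, "y": 0, "z": 0, "rx": 0, "ry": 0, "rz": 0}, {"gripper": 1, "x": -85, "y": 0, "z": 0, "rx": 0, "ry": 0, "rz": 0}, {"gripper": 1, "x": -85, "y": 0, "z": 0, "rx": 0, "ry": 0, "rz": 0}, {"gripper": 1, "x": -85, "y": 40, "z": 2, "rx": 0, "ry": 0, "rz": 0}, {"gripper": 1, "x": -85, "y": 80, "z": 4, "rx": 0, "ry": 0, "rz": 0}, {"gripper": 1, "x": -85, "y": 109, "z": 4, "rx": 0, "ry": 0, "rz": 0}, {"gripper": 1, "x": -50, "y": 109, "z": 4, "rx": 0, "ry": 0, "rz": 0}, {"gripper": 1, "x": -15, "y": 109, "z": 4, "rx": 0, "ry": 0, "rz": 0}, {"gripper": 1, "x": 10, "y": 109, "z": 4, "rx": 0, "ry": 0, "rz": 0}, {"gripper": 1, "x": 20, "y": 109, "z": 4, "rx": 0, "ry": 0, "rz": 0}, {"gripper": 1, "x": 20, "y": 109, "z": 4, "rx": 0, "ry": 0, "rz": 0}]}}

```text
t: 5.5
ee_pos: [0.4287, 0.0299, 0.051]
eef_rot: [0.476, -0.522, 0.478, 0.522]
force: [-0.9, 0.9, -0.3]
finger_gap: 0.0172
```

```bash
python3 go.py .43 .03 .048 95.2
```

```text
t=5.5 gap=17.2 ee=[0.4287 0.0299 0.051 ] F=[-0.9  0.9 -0.3] psi=95.2
 -> x 3.0 y -1.3 z 0.0 r [-0.01 -0.07 -0.16]
```

Call:
{"fn": "carry_out", "kwargs": {"moves": [{"gripper": 1, "x": 2, "y": 0, "z": 0, "rx": 0, "ry": 0, "rz": 0}, {"gripper": 1, "x": 3, "y": 0, "z": 0, "rx": 0, "ry": 0, "rz": 0}, {"gripper": 1, "x": 3, "y": 0, "z": 0, "rx": 0, "ry": 0, "rz": 0}]}}

```text
t: 5.8
ee_pos: [0.4301, 0.0305, 0.0498]
eef_rot: [-0.477, 0.522, -0.476, -0.522]
force: [0.1, 0.5, -1.5]
finger_gap: 0.0176
```

Call:
{"fn": "carry_out", "kwargs": {"moves": [{"gripper": 1, "x": 1, "y": 0, "z": 0, "rx": 0, "ry": 0, "rz": 0}, {"gripper": 1, "x": 1, "y": 0, "z": 0, "rx": 0, "ry": 0, "rz": 0}, {"gripper": 1, "x": 1, "y": 0, "z": 0, "rx": 0, "ry": 0, "rz": 0}]}}

```text
t: 6.1
ee_pos: [0.4296, 0.0303, 0.0482]
eef_rot: [-0.477, 0.522, -0.477, -0.522]
force: [0.3, 0.6, -1.6]
finger_gap: 0.0171
```

Still hanging (≈1.5 N weight); lower one more then release.

Call:
{"fn": "carry_out", "kwargs": {"moves": [{"gripper": 1, "x": 1, "y": 0, "z": 0, "rx": 0, "ry": 0, "rz": 0}, {"gripper": 1, "x": 1, "y": 0, "z": 0, "rx": 0, "ry": 0, "rz": 0}, {"gripper": 0, "x": 1, "y": 0, "z": 0, "rx": 0, "ry": 0, "rz": 0}, {"gripper": 0, "x": 1, "y": 0, "z": 0, "rx": 0, "ry": 0, "rz": 0}, {"gripper": 0, "x": 1, "y": 0, "z": 0, "rx": 0, "ry": 0, "rz": 0}, {"gripper": 0, "x": -40, "y": 0, "z": 0, "rx": 0, "ry": 0, "rz": 0}, {"gripper": -0.5, "x": -80, "y": 0, "z": 0, "rx": 0, "ry": 0, "rz": 0}, {"gripper": -0.5, "x": -80, "y": 0, "z": 0, "rx": 0, "ry": 0, "rz": 0}]}}

```text
t: 6.9
ee_pos: [0.4324, 0.0314, 0.1325]
eef_rot: [-0.479, 0.524, -0.474, -0.521]
force: [1.0, -0.2, -0.3]
finger_gap: 0.0643
```

Run:
```python
from h import *
from go import go
# grasp 10mm behind origin for lift (433,310.4,-2.8)
q=np.radians(-2.8); go(.4330-.010*np.cos(q),.3104-.010*np.sin(q),.06,87.2)
s=viewer.camera("side"); W=s["img"][:,:,::-1]
cv2.imwrite("pics/c4.png",cv2.resize(W[180:260,225:325],(800,600),interpolation=cv2.INTER_CUBIC))
```

```text
t=6.9 gap=64.3 ee=[0.4324 0.0314 0.1325] F=[ 1.  -0.2 -0.3] psi=95.3
 -> x 73.3 y -15.7 z 279.0 r [8.06 0.17 0.43]
```

View pics/c4.png

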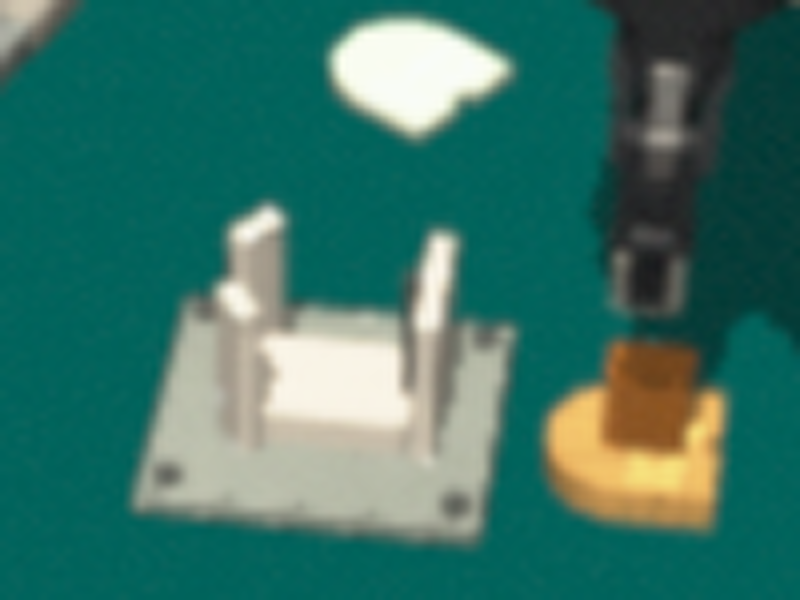

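Call:
{"fn": "carry_out", "kwargs": {"moves": [{"gripper": -0.65, "x": 0, "y": -16, "z": 100, "rx": 8, "ry": 0.2, "rz": 0.4}, {"gripper": -0.65, "x": 0, "y": -16, "z": 279, "rx": 8, "ry": 0.2, "rz": 0.4}, {"gripper": -0.65, "x": 0, "y": -16, "z": 279, "rx": 8, "ry": 0.2, "rz": 0.4}, {"gripper": -0.65, "x": 0, "y": -16, "z": 279, "rx": 8, "ry": 0.2, "rz": 0.4}, {"gripper": -0.65, "x": 0, "y": -16, "z": 279, "rx": 8, "ry": 0.2, "rz": 0.4}, {"gripper": -0.65, "x": 30, "y": -16, "z": 279, "rx": 8, "ry": 0.2, "rz": 0.4}, {"gripper": -0.65, "x": 60, "y": -16, "z": 279, "rx": 8, "ry": 0.2, "rz": 0.4}, {"gripper": -0.65, "x": 73, "y": -16, "z": 279, "rx": 8, "ry": 0.2, "rz": 0.4}, {"gripper": -0.65, "x": 73, "y": -16, "z": 279, "rx": 8, "ry": 0.2, "rz": 0.4}, {"gripper": -0.65, "x": 73, "y": -16, "z": 279, "rx": 8, "ry": 0.2, "rz": 0.4}]}}

```text
t: 7.95
ee_pos: [0.4201, 0.3092, 0.0545]
eef_rot: [0.509, -0.487, 0.515, 0.488]
force: [1.0, 0.1, -0.2]
finger_gap: 0.0705
```

Run:
```python
from h import *
from go import go
q=np.radians(-2.8); go(.4330-.010*np.cos(q),.3104-.010*np.sin(q),.026,87.2)
s=viewer.camera("side"); W=s["img"][:,:,::-1]
u,v=proj(s,[[.433,.31,.03]])[0].astype(int)
cv2.imwrite("pics/c5.png",cv2.resize(W[v-45:v+30,u-50:u+50],(800,600),interpolation=cv2.INTER_CUBIC))
```

```text
t=8.0 gap=70.5 ee=[0.4201 0.3092 0.0545] F=[ 1.   0.1 -0.2] psi=87.2
 -> x 28.5 y -3.1 z 2.0 r [-0.   -0.31 -0.43]
```

View pics/c5.png

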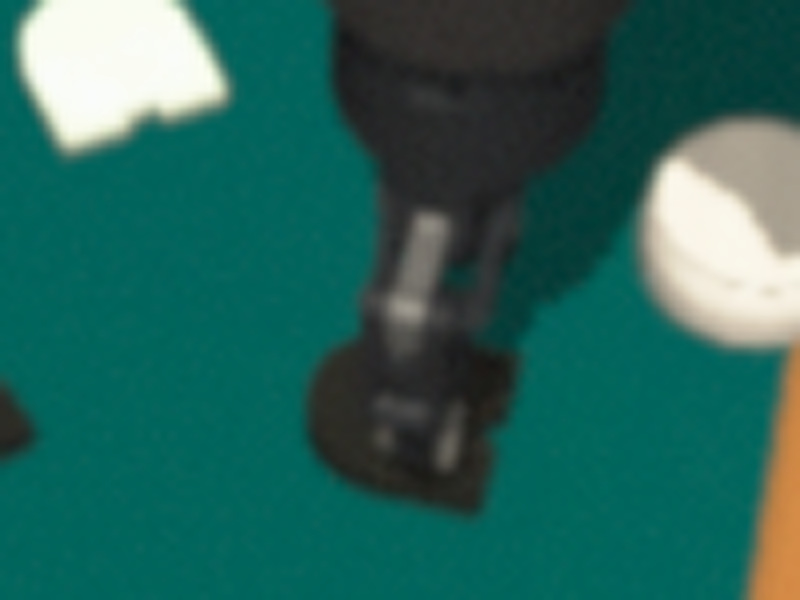

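Call:
{"fn": "carry_out", "kwargs": {"moves": [{"gripper": -0.65, "x": 15, "y": -3, "z": 2, "rx": 0, "ry": -0.2, "rz": -0.4}, {"gripper": -0.65, "x": 25, "y": -3, "z": 2, "rx": 0, "ry": -0.2, "rz": -0.4}, {"gripper": -0.65, "x": 29, "y": -3, "z": 2, "rx": 0, "ry": -0.2, "rz": -0.4}, {"gripper": -0.65, "x": 30, "y": -3, "z": 2, "rx": 0, "ry": -0.2, "rz": -0.4}, {"gripper": -0.65, "x": 30, "y": -3, "z": 2, "rx": 0, "ry": -0.2, "rz": -0.4}, {"gripper": -0.65, "x": 30, "y": -3, "z": 2, "rx": 0, "ry": -0.2, "rz": -0.4}]}}

```text
t: 8.6
ee_pos: [0.4233, 0.3115, 0.0255]
eef_rot: [0.512, -0.488, 0.512, 0.488]
force: [0.1, -0.6, -0.5]
finger_gap: 0.0704
```

Call:
{"fn": "carry_out", "kwargs": {"moves": [{"gripper": -0.6, "x": 1, "y": 0, "z": 0, "rx": 0, "ry": 0, "rz": 0}, {"gripper": -0.6, "x": 2, "y": 0, "z": 0, "rx": 0, "ry": 0, "rz": 0}, {"gripper": -0.6, "x": 3, "y": 0, "z": 0, "rx": 0, "ry": 0, "rz": 0}, {"gripper": -0.6, "x": 3, "y": 0, "z": 0, "rx": 0, "ry": 0, "rz": 0}]}}

```text
t: 9.0
ee_pos: [0.423, 0.3112, 0.0219]
eef_rot: [0.512, -0.488, 0.512, 0.487]
force: [-0.2, -0.0, 0.1]
finger_gap: 0.0683
```

Call:
{"fn": "carry_out", "kwargs": {"moves": [{"gripper": -0.6, "x": 1, "y": 0, "z": 0, "rx": 0, "ry": 0, "rz": 0}, {"gripper": -0.6, "x": 2, "y": 0, "z": 0, "rx": 0, "ry": 0, "rz": 0}, {"gripper": -0.6, "x": 3, "y": 0, "z": 0, "rx": 0, "ry": 0, "rz": 0}, {"gripper": -0.6, "x": 3, "y": 0, "z": 0, "rx": 0, "ry": 0, "rz": 0}]}}

```text
t: 9.4
ee_pos: [0.423, 0.3112, 0.0188]
eef_rot: [0.512, -0.488, 0.512, 0.487]
force: [-0.4, -0.8, -1.3]
finger_gap: 0.0686
```

Call:
{"fn": "carry_out", "kwargs": {"moves": [{"gripper": 1, "x": 0, "y": 0, "z": 0, "rx": 0, "ry": 0, "rz": 0}, {"gripper": 1, "x": 0, "y": 0, "z": 0, "rx": 0, "ry": 0, "rz": 0}, {"gripper": 1, "x": 0, "y": 0, "z": 0, "rx": 0, "ry": 0, "rz": 0}, {"gripper": 1, "x": 0, "y": 0, "z": 0, "rx": 0, "ry": 0, "rz": 0}, {"gripper": 1, "x": 0, "y": 0, "z": 0, "rx": 0, "ry": 0, "rz": 0}]}}

```text
t: 9.9
ee_pos: [0.4232, 0.3114, 0.0194]
eef_rot: [0.512, -0.488, 0.512, 0.487]
force: [-1.3, -0.3, 5.8]
finger_gap: 0.0543
```

Call:
{"fn": "carry_out", "kwargs": {"moves": [{"gripper": 1, "x": -20, "y": 0, "z": 0, "rx": 0, "ry": 0, "rz": 0}, {"gripper": 1, "x": -60, "y": 0, "z": 0, "rx": 0, "ry": 0, "rz": 0}, {"gripper": 1, "x": -100, "y": 0, "z": 0, "rx": 0, "ry": 0, "rz": 0}, {"gripper": 1, "x": -130, "y": 0, "z": 0, "rx": 0, "ry": 0, "rz": 0}, {"gripper": 1, "x": -130, "y": 0, "z": 0, "rx": 0, "ry": 0, "rz": 0}, {"gripper": 1, "x": -130, "y": 0, "z": 0, "rx": 0, "ry": 0, "rz": 0}]}}

```text
t: 10.5
ee_pos: [0.423, 0.3115, 0.1494]
eef_rot: [0.513, -0.487, 0.512, 0.488]
force: [0.0, -0.6, -1.1]
finger_gap: 0.0543
```

```bash
python3 go.py .5328 .0353 .13 95.3
```

```text
t=10.5 gap=54.3 ee=[0.423  0.3115 0.1494] F=[ 0.  -0.6 -1.1] psi=87.2
 -> x 19.2 y -123.2 z -270.5 r [-8.12  0.06  0.05]
```

Call:
{"fn": "carry_out", "kwargs": {"moves": [{"gripper": 1, "x": 0, "y": -62, "z": -135, "rx": -4, "ry": 0, "rz": 0}, {"gripper": 1, "x": 0, "y": -123.2, "z": -270.5, "rx": -8.1, "ry": 0, "rz": 0}, {"gripper": 1, "x": 0, "y": -123.2, "z": -270.5, "rx": -8.1, "ry": 0, "rz": 0}, {"gripper": 1, "x": 0, "y": -123.2, "z": -270.5, "rx": -8.1, "ry": 0, "rz": 0}, {"gripper": 1, "x": 0, "y": -123.2, "z": -270.5, "rx": -8.1, "ry": 0, "rz": 0}, {"gripper": 1, "x": 0, "y": -123.2, "z": -270.5, "rx": -8.1, "ry": 0, "rz": 0}, {"gripper": 1, "x": 19, "y": -123.2, "z": -270.5, "rx": -8.1, "ry": 0, "rz": 0}, {"gripper": 1, "x": 19, "y": -123.2, "z": -270.5, "rx": -8.1, "ry": 0, "rz": 0}, {"gripper": 1, "x": 19, "y": -123.2, "z": -270.5, "rx": -8.1, "ry": 0, "rz": 0}]}}

```text
t: 11.4
ee_pos: [0.532, 0.0349, 0.1289]
eef_rot: [0.475, -0.522, 0.478, 0.523]
force: [1.1, 0.6, -0.0]
finger_gap: 0.0541
```

Run:
```python
from h import *
from go import go
go(.5328,.0353,.095,95.3)
s=viewer.camera("side"); W=s["img"][:,:,::-1]
cv2.imwrite("pics/c6.png",cv2.resize(W[180:255,220:320],(800,600),interpolation=cv2.INTER_CUBIC))
for n in ("lift_a",):
  for q in viewer.silhouettes("side",n): print(q["score"],q["centre"],q["mask"].sum())
```

```text
t=11.4 gap=54.1 ee=[0.532  0.0349 0.1289] F=[ 1.1  0.6 -0. ] psi=95.3
 -> x 33.9 y -1.0 z 0.4 r [-0.02 -0.09 -0.17]
0.62 [261.0, 207.4] 158
0.61 [224.1, 319.7] 484
```

View pics/c6.png

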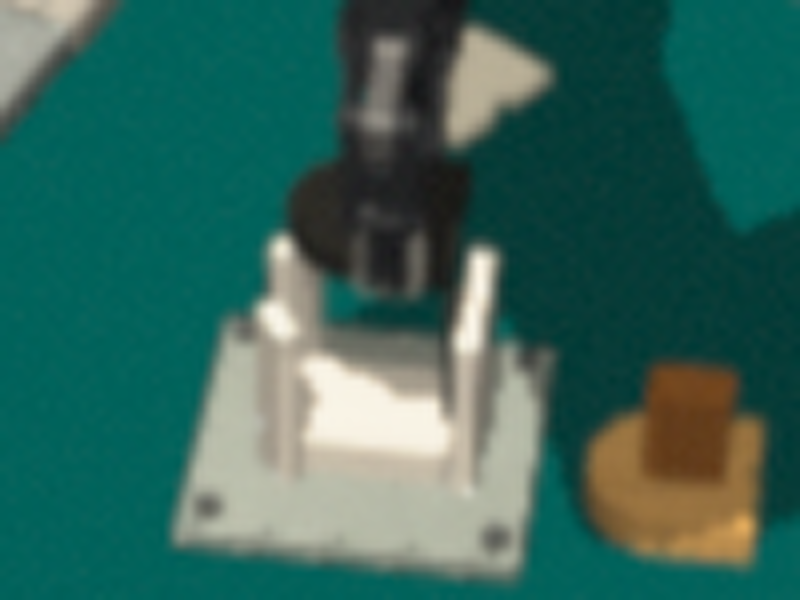

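Call:
{"fn": "carry_out", "kwargs": {"moves": [{"gripper": 1, "x": 15, "y": -0.7, "z": 0.3, "rx": 0, "ry": 0, "rz": 0}, {"gripper": 1, "x": 26, "y": -0.7, "z": 0.3, "rx": 0, "ry": 0, "rz": 0}, {"gripper": 1, "x": 31, "y": -0.7, "z": 0.3, "rx": 0, "ry": 0, "rz": 0}, {"gripper": 1, "x": 36, "y": -0.7, "z": 0.3, "rx": 0, "ry": 0, "rz": 0}, {"gripper": 1, "x": 36, "y": -0.7, "z": 0.3, "rx": 0, "ry": 0, "rz": 0}]}}

```text
t: 12.0
ee_pos: [0.5333, 0.0355, 0.0937]
eef_rot: [-0.476, 0.523, -0.477, -0.523]
force: [-0.4, -0.8, -1.0]
finger_gap: 0.0544
```

Call:
{"fn": "carry_out", "kwargs": {"moves": [{"gripper": 1, "x": 10, "y": 0, "z": 0, "rx": 0, "ry": 0, "rz": 0}, {"gripper": 1, "x": 20, "y": 0, "z": 0, "rx": 0, "ry": 0, "rz": 0}, {"gripper": 1, "x": 30, "y": 0, "z": 0, "rx": 0, "ry": 0, "rz": 0}, {"gripper": 1, "x": 40, "y": 0, "z": 0, "rx": 0, "ry": 0, "rz": 0}, {"gripper": 1, "x": 46, "y": 0, "z": 0, "rx": 0, "ry": 0, "rz": 0}, {"gripper": 1, "x": 48, "y": 0, "z": 0, "rx": 0, "ry": 0, "rz": 0}, {"gripper": 1, "x": 48, "y": 0, "z": 0, "rx": 0, "ry": 0, "rz": 0}]}}

```text
t: 12.7
ee_pos: [0.5335, 0.0355, 0.0457]
eef_rot: [-0.476, 0.523, -0.477, -0.523]
force: [0.7, -1.8, -1.0]
finger_gap: 0.0539
```

Call:
{"fn": "carry_out", "kwargs": {"moves": [{"gripper": 1, "x": 1, "y": 0, "z": 0, "rx": 0, "ry": 0, "rz": 0}, {"gripper": 1, "x": 2, "y": 0, "z": 0, "rx": 0, "ry": 0, "rz": 0}, {"gripper": 1, "x": 2, "y": 0, "z": 0, "rx": 0, "ry": 0, "rz": 0}]}}

```text
t: 13.0
ee_pos: [0.5338, 0.0355, 0.0445]
eef_rot: [-0.476, 0.523, -0.476, -0.522]
force: [0.5, -0.9, 0.1]
finger_gap: 0.0542
```

Call:
{"fn": "carry_out", "kwargs": {"moves": [{"gripper": -0.55, "x": 0, "y": 0, "z": 0, "rx": 0, "ry": 0, "rz": 0}, {"gripper": -0.55, "x": 0, "y": 0, "z": 0, "rx": 0, "ry": 0, "rz": 0}, {"gripper": -0.55, "x": 0, "y": 0, "z": 0, "rx": 0, "ry": 0, "rz": 0}, {"gripper": -0.55, "x": -20, "y": 0, "z": 0, "rx": 0, "ry": 0, "rz": 0}, {"gripper": -0.55, "x": -60, "y": 0, "z": 0, "rx": 0, "ry": 0, "rz": 0}, {"gripper": -0.55, "x": -85, "y": 0, "z": 0, "rx": 0, "ry": 0, "rz": 0}, {"gripper": -0.65, "x": -85, "y": 0, "z": 110, "rx": 0, "ry": 0, "rz": 0}, {"gripper": -0.65, "x": -85, "y": 0, "z": 110, "rx": 0, "ry": 0, "rz": 0}, {"gripper": -0.65, "x": -85, "y": 0, "z": 110, "rx": 0, "ry": 0, "rz": 0}, {"gripper": -0.65, "x": -85, "y": 0, "z": 110, "rx": 0, "ry": 0, "rz": 0}]}}

```text
t: 14.0
ee_pos: [0.5233, 0.1468, 0.1292]
eef_rot: [-0.476, 0.523, -0.476, -0.523]
force: [-0.1, -0.3, -0.3]
finger_gap: 0.0706
```

```bash
cat > look.py <<'E'
# usage: look.py  -> poses of pieces seen by either camera; camera y bias seen earlier
from h import *
import sys
from go import go
cams={c:viewer.camera(c) for c in ("top","side")}
for cls,th,k in (("lift_a",.01,"k"),("sheet_a",.006,"w")):
    for c,r in (("top",17),("side",20)):
        d=cams[c]
        for t in viewer.silhouettes(c,cls):
            P=toplane(d,t["centre"],th)[0]
            if t["score"]<.3: continue
            try: p,f=fit([(d,alpha(d,t["centre"],r,k))],0,th); print(cls,round(t["score"],2),c,(p*[1e3,1e3,57.3]).round(1),round(f,3))
            except Exception as e: print(cls,c,P.round(3),e)
E
python3 look.py
python3 - <<'E'
from h import *; from go import go
q=np.radians(-52); go(.5568-.010*np.cos(q),.1915-.010*np.sin(q),.06,38)
s=viewer.camera("side"); W=s["img"][:,:,::-1]
cv2.imwrite("pics/c7.png",cv2.resize(W[180:255,220:320],(800,600),interpolation=cv2.INTER_CUBIC))
E
```

```text
lift_a 0.76 top [546.5  38.6   1.1] 0.061
lift_a 0.6 top [ 555.9 -368.4   51.1] 0.02
lift_a 0.94 side [580.5 344.1  42.3] 0.014
lift_a 0.71 side [504.6  54.9 -98.5] 0.447
sheet_a 0.71 top [ 305.3 -213.8  132.4] 0.493
sheet_a 0.67 top [ 561.2 -177.1  -29.7] 0.048
sheet_a 0.86 side [556.2 189.4 -51.7] 0.038
sheet_a 0.59 side [ 433.9  444.4 -166.8] 0.685
sheet_a 0.53 side [ 422.7 -251.1 -174.7] 0.409
t=14.3 gap=70.2 ee=[0.5234 0.144  0.129 ] F=[ 0.3 -0.3  0.2] psi=95.2
 -> x 69.0 y -32.2 z 52.7 r [ 5.722e+01 -4.000e-02  1.000e-02]
```

View pics/c7.png

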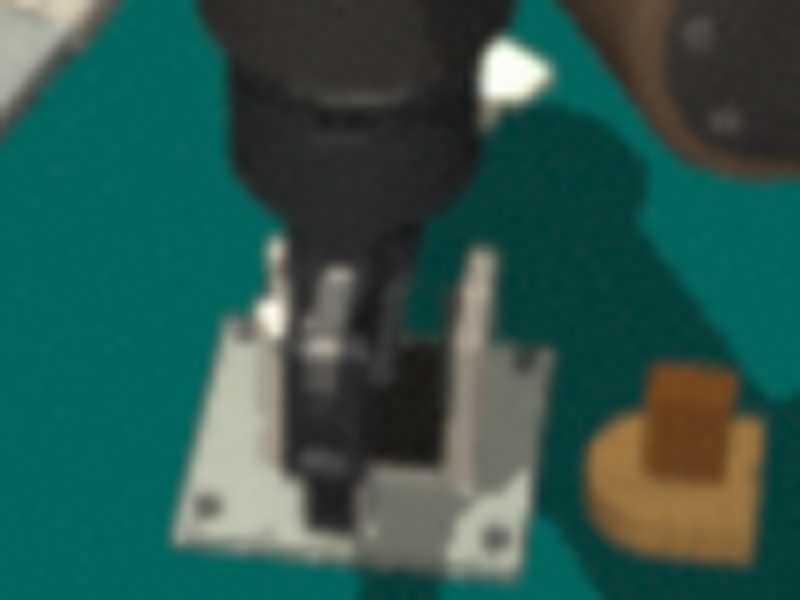

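Call:
{"fn": "carry_out", "kwargs": {"moves": [{"gripper": -0.65, "x": 0, "y": -32, "z": 53, "rx": 8, "ry": 0, "rz": 0}, {"gripper": -0.65, "x": 0, "y": -32, "z": 53, "rx": 16, "ry": 0, "rz": 0}, {"gripper": -0.65, "x": 0, "y": -32, "z": 53, "rx": 24, "ry": 0, "rz": 0}, {"gripper": -0.65, "x": 0, "y": -32, "z": 53, "rx": 32, "ry": 0, "rz": 0}, {"gripper": -0.65, "x": 0, "y": -32, "z": 53, "rx": 40, "ry": 0, "rz": 0}, {"gripper": -0.65, "x": 20, "y": -32, "z": 53, "rx": 48, "ry": 0, "rz": 0}, {"gripper": -0.65, "x": 50, "y": -32, "z": 53, "rx": 56, "ry": 0, "rz": 0}, {"gripper": -0.65, "x": 80, "y": -32, "z": 53, "rx": 57.2, "ry": 0, "rz": 0}, {"gripper": -0.65, "x": 90, "y": -32, "z": 53, "rx": 57.2, "ry": 0, "rz": 0}, {"gripper": -0.65, "x": 90, "y": -32, "z": 53, "rx": 57.2, "ry": 0, "rz": 0}, {"gripper": -0.65, "x": 90, "y": -32, "z": 53, "rx": 57.2, "ry": 0, "rz": 0}]}}

```text
t: 15.45
ee_pos: [0.5597, 0.1874, 0.0382]
eef_rot: [0.662, -0.225, 0.668, 0.254]
force: [0.5, 0.8, 1.0]
finger_gap: 0.0707
```

Run:
```python
from h import *; from go import go
q=np.radians(-52); go(.5568-.010*np.cos(q),.1915-.010*np.sin(q),.0185,38)
```

```text
t=15.4 gap=70.7 ee=[0.5597 0.1874 0.0382] F=[0.5 0.8 1. ] psi=39.6
 -> x 20.3 y 14.2 z 0.6 r [ 1.61  0.32 -2.41]
```

Call:
{"fn": "carry_out", "kwargs": {"moves": [{"gripper": -0.65, "x": 0, "y": 0, "z": 0, "rx": 0, "ry": 0, "rz": 0}, {"gripper": -0.65, "x": 0, "y": 0, "z": 0, "rx": 0, "ry": 0, "rz": 0}, {"gripper": -0.65, "x": 0, "y": 0, "z": 0, "rx": 0, "ry": 0, "rz": 0}]}}

```text
t: 15.75
ee_pos: [0.5595, 0.1876, 0.0383]
eef_rot: [0.662, -0.224, 0.668, 0.254]
force: [0.7, 0.5, 0.0]
finger_gap: 0.0704
```

Run:
```python
from h import *; from go import go
q=np.radians(-52); go(.5568-.010*np.cos(q),.1915-.010*np.sin(q),.0185,38)
print(bot.state()["joint_positions"].round(3))
```

```text
t=15.8 gap=70.4 ee=[0.5595 0.1876 0.0383] F=[0.7 0.5 0. ] psi=39.6
 -> x 20.4 y 13.9 z 0.5 r [ 1.59  0.37 -2.44]
[ 0.627  0.447 -0.389 -0.064 -0.732 -3.03 ]
```

Call:
{"fn": "carry_out", "kwargs": {"moves": [{"gripper": -0.65, "x": -20, "y": 0, "z": 0, "rx": -8.5, "ry": 0, "rz": 0}, {"gripper": -0.65, "x": -20, "y": 0, "z": 0, "rx": -17, "ry": 0, "rz": 0}, {"gripper": -0.65, "x": -20, "y": 0, "z": 0, "rx": -25.5, "ry": 0, "rz": 0}, {"gripper": -0.65, "x": -20, "y": 0, "z": 0, "rx": -34, "ry": 0, "rz": 0}, {"gripper": -0.65, "x": -20, "y": 0, "z": 0, "rx": -42.5, "ry": 0, "rz": 0}, {"gripper": -0.65, "x": -20, "y": 0, "z": 0, "rx": -51, "ry": 0, "rz": 0}, {"gripper": -0.65, "x": -20, "y": 0, "z": 0, "rx": -59.5, "ry": 0, "rz": 0}, {"gripper": -0.65, "x": -20, "y": 0, "z": 0, "rx": -68, "ry": 0, "rz": 0}, {"gripper": -0.65, "x": -20, "y": 0, "z": 0, "rx": -76.5, "ry": 0, "rz": 0}, {"gripper": -0.65, "x": -20, "y": 0, "z": 0, "rx": -85, "ry": 0, "rz": 0}, {"gripper": -0.65, "x": -20, "y": 0, "z": 0, "rx": -85, "ry": 0, "rz": 0}, {"gripper": -0.65, "x": -20, "y": 0, "z": 0, "rx": -85, "ry": 0, "rz": 0}]}}

```text
t: 16.95
ee_pos: [0.5597, 0.1865, 0.0576]
eef_rot: [0.338, -0.612, 0.322, 0.638]
force: [-0.2, 0.3, -0.3]
finger_gap: 0.0706
```

Run:
```python
from h import *; from go import go
q=np.radians(-52); go(.5568-.010*np.cos(q),.1915-.010*np.sin(q),.035,218)
print(bot.state()["joint_positions"].round(3))
```

```text
t=16.9 gap=70.6 ee=[0.5597 0.1865 0.0576] F=[-0.2  0.3 -0.3] psi=124.3
 -> x 23.2 y 0.3 z 14.7 r [-93.67   1.79   2.1 ]
[ 0.625  0.421 -0.375 -0.061 -0.773 -1.553]
```

Call:
{"fn": "carry_out", "kwargs": {"moves": [{"gripper": -0.65, "x": 0, "y": 0.3, "z": 14.7, "rx": -93.7, "ry": 1.8, "rz": 2.1}, {"gripper": -0.65, "x": 0, "y": 0.3, "z": 14.7, "rx": -93.7, "ry": 1.8, "rz": 2.1}, {"gripper": -0.65, "x": 0, "y": 0.3, "z": 14.7, "rx": -93.7, "ry": 1.8, "rz": 2.1}, {"gripper": -0.65, "x": 0, "y": 0.3, "z": 14.7, "rx": -93.7, "ry": 1.8, "rz": 2.1}, {"gripper": -0.65, "x": 0, "y": 0.3, "z": 14.7, "rx": -93.7, "ry": 1.8, "rz": 2.1}, {"gripper": -0.65, "x": 0, "y": 0.3, "z": 14.7, "rx": -93.7, "ry": 1.8, "rz": 2.1}, {"gripper": -0.65, "x": 0, "y": 0.3, "z": 14.7, "rx": -93.7, "ry": 1.8, "rz": 2.1}, {"gripper": -0.65, "x": 0, "y": 0.3, "z": 14.7, "rx": -93.7, "ry": 1.8, "rz": 2.1}, {"gripper": -0.65, "x": 0, "y": 0.3, "z": 14.7, "rx": -93.7, "ry": 1.8, "rz": 2.1}, {"gripper": -0.65, "x": 0, "y": 0.3, "z": 14.7, "rx": -93.7, "ry": 1.8, "rz": 2.1}, {"gripper": -0.65, "x": 10, "y": 0.3, "z": 14.7, "rx": -93.7, "ry": 1.8, "rz": 2.1}, {"gripper": -0.65, "x": 20, "y": 0.3, "z": 14.7, "rx": -93.7, "ry": 1.8, "rz": 2.1}]}}

```text
t: 18.15
ee_pos: [0.5507, 0.1993, 0.0379]
eef_rot: [0.231, 0.668, 0.231, -0.668]
force: [-0.9, -0.6, 0.1]
finger_gap: 0.0705
```

Call:
{"fn": "carry_out", "kwargs": {"moves": [{"gripper": -0.65, "x": 0, "y": 0, "z": 0, "rx": 0, "ry": 0, "rz": 0}, {"gripper": -0.65, "x": 0, "y": 0, "z": 0, "rx": 0, "ry": 0, "rz": 0}, {"gripper": -0.65, "x": 0, "y": 0, "z": 0, "rx": 0, "ry": 0, "rz": 0}]}}

```text
t: 18.45
ee_pos: [0.5508, 0.1991, 0.0381]
eef_rot: [-0.231, -0.668, -0.231, 0.668]
force: [0.4, 0.1, -0.1]
finger_gap: 0.0708
```

Run:
```python
from h import *; from go import go
q=np.radians(-52); go(.5568-.010*np.cos(q),.1915-.010*np.sin(q),.0185,218)
s=viewer.camera("side"); W=s["img"][:,:,::-1]
cv2.imwrite("pics/c8.png",cv2.resize(W[225:300,200:300],(800,600),interpolation=cv2.INTER_CUBIC))
print(proj(s,[[.5568,.1915,0.006],[.5506,.1994,.03]]))
```

```text
t=18.4 gap=70.8 ee=[0.5508 0.1991 0.0381] F=[ 0.4  0.1 -0.1] psi=-141.9
 -> x 19.6 y -0.3 z -0.0 r [ 0.13  0.   -0.  ]
[[246.73372219 274.95509477]
 [248.11111415 271.56688025]]
```

View pics/c8.png

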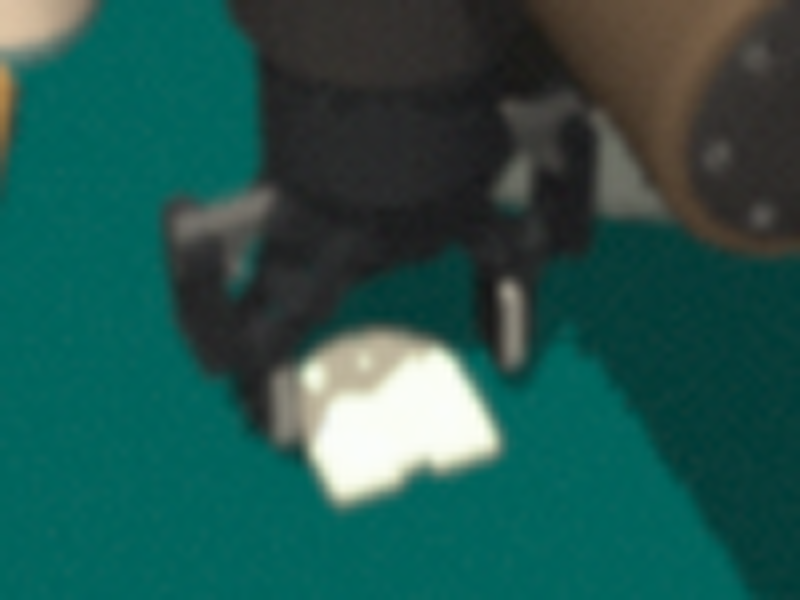

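Call:
{"fn": "carry_out", "kwargs": {"moves": [{"gripper": -0.65, "x": 12, "y": 0, "z": 0, "rx": 0, "ry": 0, "rz": 0}, {"gripper": -0.6, "x": 18, "y": 0, "z": 0, "rx": 0, "ry": 0, "rz": 0}, {"gripper": -0.6, "x": 19.5, "y": 0, "z": 0, "rx": 0, "ry": 0, "rz": 0}, {"gripper": -0.6, "x": 19.5, "y": 0, "z": 0, "rx": 0, "ry": 0, "rz": 0}, {"gripper": 1, "x": 19.5, "y": 0, "z": 0, "rx": 0, "ry": 0, "rz": 0}, {"gripper": 1, "x": 19.5, "y": 0, "z": 0, "rx": 0, "ry": 0, "rz": 0}, {"gripper": 1, "x": 19.5, "y": 0, "z": 0, "rx": 0, "ry": 0, "rz": 0}, {"gripper": 1, "x": 19.5, "y": 0, "z": 0, "rx": 0, "ry": 0, "rz": 0}, {"gripper": 1, "x": 19.5, "y": 0, "z": 0, "rx": 0, "ry": 0, "rz": 0}]}}

```text
t: 19.4
ee_pos: [0.5509, 0.1992, 0.0188]
eef_rot: [0.232, 0.668, 0.232, -0.668]
force: [-0.6, 1.0, 5.2]
finger_gap: 0.0535
```

Call:
{"fn": "carry_out", "kwargs": {"moves": [{"gripper": 1, "x": -15, "y": 0, "z": 0, "rx": 0, "ry": 0, "rz": 0}, {"gripper": 1, "x": -50, "y": 0, "z": 0, "rx": 0, "ry": 0, "rz": 0}, {"gripper": 1, "x": -90, "y": 0, "z": 0, "rx": 0, "ry": 0, "rz": 0}, {"gripper": 1, "x": -120, "y": 0, "z": 0, "rx": 0, "ry": 0, "rz": 0}, {"gripper": 1, "x": -120, "y": 0, "z": 0, "rx": 0, "ry": 0, "rz": 0}, {"gripper": 1, "x": -120, "y": 0, "z": 0, "rx": 0, "ry": 0, "rz": 0}, {"gripper": 1, "x": -120, "y": 0, "z": 0, "rx": 0, "ry": 0, "rz": 0}]}}

```text
t: 20.1
ee_pos: [0.5498, 0.1986, 0.1372]
eef_rot: [-0.232, -0.667, -0.232, 0.669]
force: [-0.4, 0.5, -0.4]
finger_gap: 0.0537
```

Run:
```python
from h import *; from go import go
go(.5328,.0353,.13,275.3)
s=viewer.camera("side"); st=bot.state()
# held sheet: bottom = tcp z - .0185
zb=st["ee_pos"][2]-.0188; c=np.array([.5568,.1915,zb]); u=proj(s,[c])[0]; print(u)
I=s["img"].astype(np.float32); m=np.zeros(I.shape[:2],np.float32); v0,u0=int(u[1])-24,int(u[0])-24
# not-green, not-dark
w=np.clip((I[:,:,0]-60)/150,0,1); 
cv2.imwrite("pics/c9.png",cv2.resize(s["img"][v0:v0+60,u0-10:u0+70,::-1],(800,600),interpolation=cv2.INTER_CUBIC))
```

```text
t=20.1 gap=53.7 ee=[0.5498 0.1986 0.1372] F=[-0.4  0.5 -0.4] psi=-141.7
 -> x 7.4 y 117.7 z 114.5 r [-57.04   0.1    0.08]
[245.90742849 245.23081258]
```

View pics/c9.png

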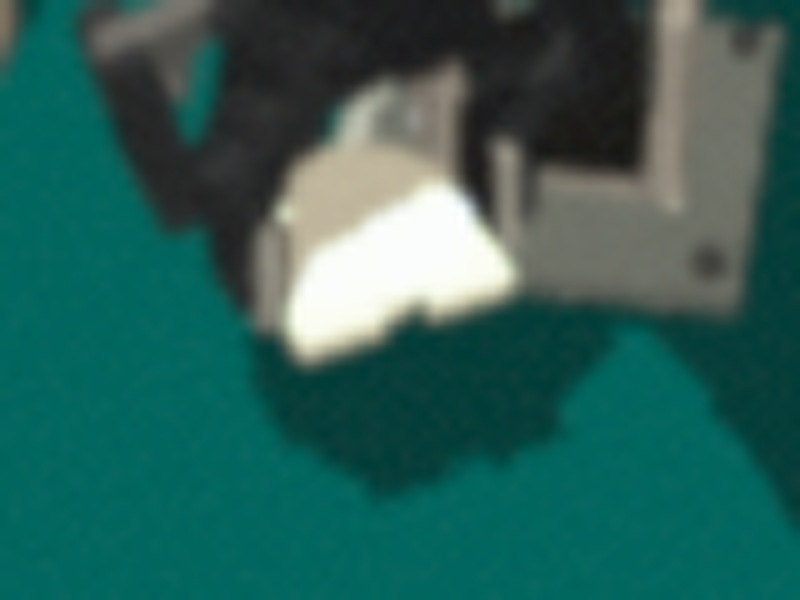

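Run:
```python
from h import *
s=viewer.camera("side"); st=bot.state(); zb=st["ee_pos"][2]-.0188
q=np.radians(-52); o=st["ee_pos"][:2]+.010*np.array([np.cos(q),np.sin(q)])
for dx in (-.003,0,.003):
    p=[*(o+dx*np.array([np.cos(q),np.sin(q)])),q]
    print(dx,[((proj(s,pose2(p,np.array([[-.03,.028],[-.03,.006],[-.03,-.006],[-.03,-.028]]),z))-[210.5,220.5])*10).round(0).tolist() for z in (zb,zb+.006)])
```

```text
-0.003 [[[305.0, 369.0], [389.0, 342.0], [434.0, 327.0], [516.0, 300.0]], [[304.0, 352.0], [388.0, 325.0], [434.0, 310.0], [516.0, 283.0]]]
0 [[[300.0, 361.0], [384.0, 334.0], [429.0, 319.0], [511.0, 292.0]], [[300.0, 344.0], [384.0, 317.0], [429.0, 302.0], [511.0, 275.0]]]
0.003 [[[296.0, 353.0], [379.0, 325.0], [424.0, 311.0], [506.0, 284.0]], [[295.0, 336.0], [379.0, 308.0], [424.0, 294.0], [506.0, 267.0]]]
```

Call:
{"fn": "carry_out", "kwargs": {"moves": [{"gripper": 1, "x": 0, "y": 20, "z": 20, "rx": -8, "ry": 0, "rz": 0}, {"gripper": 1, "x": 0, "y": 40, "z": 40, "rx": -16, "ry": 0, "rz": 0}, {"gripper": 1, "x": 0, "y": 60, "z": 60, "rx": -24, "ry": 0, "rz": 0}, {"gripper": 1, "x": 0, "y": 80, "z": 80, "rx": -32, "ry": 0, "rz": 0}, {"gripper": 1, "x": 0, "y": 100, "z": 100, "rx": -40, "ry": 0, "rz": 0}, {"gripper": 1, "x": 0, "y": 118, "z": 114, "rx": -48, "ry": 0, "rz": 0}, {"gripper": 1, "x": 0, "y": 118, "z": 114, "rx": -56, "ry": 0, "rz": 0}, {"gripper": 1, "x": 0, "y": 118, "z": 114, "rx": -57, "ry": 0, "rz": 0}, {"gripper": 1, "x": 0, "y": 118, "z": 114, "rx": -57, "ry": 0, "rz": 0}, {"gripper": 1, "x": 0, "y": 118, "z": 114, "rx": -57, "ry": 0, "rz": 0}, {"gripper": 1, "x": 0, "y": 118, "z": 114, "rx": -57, "ry": 0, "rz": 0}]}}

```text
t: 21.3
ee_pos: [0.5342, 0.0362, 0.1382]
eef_rot: [0.522, 0.477, 0.522, -0.477]
force: [0.0, 0.1, 0.7]
finger_gap: 0.0537
```

```bash
python3 go.py .5333 .0354 .095 275.3
```

```text
t=21.3 gap=53.7 ee=[0.5342 0.0362 0.1382] F=[0.  0.1 0.7] psi=-84.8
 -> x 43.2 y -0.9 z 0.7 r [-0.1   0.01  0.03]
```

Call:
{"fn": "carry_out", "kwargs": {"moves": [{"gripper": 1, "x": 20, "y": -0.6, "z": 0.6, "rx": 0, "ry": 0, "rz": 0}, {"gripper": 1, "x": 34, "y": -0.6, "z": 0.6, "rx": 0, "ry": 0, "rz": 0}, {"gripper": 1, "x": 39, "y": -0.6, "z": 0.6, "rx": 0, "ry": 0, "rz": 0}, {"gripper": 1, "x": 44, "y": -0.6, "z": 0.6, "rx": 0, "ry": 0, "rz": 0}, {"gripper": 1, "x": 44, "y": -0.6, "z": 0.6, "rx": 0, "ry": 0, "rz": 0}]}}

```text
t: 21.8
ee_pos: [0.5336, 0.0352, 0.0941]
eef_rot: [0.522, 0.476, 0.523, -0.477]
force: [0.4, -0.8, 0.0]
finger_gap: 0.0541
```

Inserted without contact. Sheet bottom to 35 mm → TCP ≈ 0.054.

Call:
{"fn": "carry_out", "kwargs": {"moves": [{"gripper": 1, "x": 10, "y": 0, "z": 0, "rx": 0, "ry": 0, "rz": 0}, {"gripper": 1, "x": 20, "y": 0, "z": 0, "rx": 0, "ry": 0, "rz": 0}, {"gripper": 1, "x": 30, "y": 0, "z": 0, "rx": 0, "ry": 0, "rz": 0}, {"gripper": 1, "x": 37, "y": 0, "z": 0, "rx": 0, "ry": 0, "rz": 0}, {"gripper": 1, "x": 39, "y": 0, "z": 0, "rx": 0, "ry": 0, "rz": 0}, {"gripper": 1, "x": 40, "y": 0, "z": 0, "rx": 0, "ry": 0, "rz": 0}, {"gripper": 1, "x": 40, "y": 0, "z": 0, "rx": 0, "ry": 0, "rz": 0}]}}

```text
t: 22.5
ee_pos: [0.5337, 0.0352, 0.0544]
eef_rot: [0.522, 0.476, 0.523, -0.477]
force: [-1.0, 0.0, -0.5]
finger_gap: 0.0542
```

Call:
{"fn": "carry_out", "kwargs": {"moves": [{"gripper": 1, "x": 1, "y": 0, "z": 0, "rx": 0, "ry": 0, "rz": 0}, {"gripper": 1, "x": 1, "y": 0, "z": 0, "rx": 0, "ry": 0, "rz": 0}, {"gripper": -0.55, "x": 1, "y": 0, "z": 0, "rx": 0, "ry": 0, "rz": 0}, {"gripper": -0.55, "x": 1, "y": 0, "z": 0, "rx": 0, "ry": 0, "rz": 0}, {"gripper": -0.55, "x": 1, "y": 0, "z": 0, "rx": 0, "ry": 0, "rz": 0}, {"gripper": -0.55, "x": -20, "y": 0, "z": 0, "rx": 0, "ry": 0, "rz": 0}, {"gripper": -0.55, "x": -60, "y": 0, "z": 0, "rx": 0, "ry": 0, "rz": 0}, {"gripper": -0.65, "x": -80, "y": 12, "z": -50, "rx": -8, "ry": 0, "rz": 0}, {"gripper": -0.65, "x": -80, "y": 24, "z": -100, "rx": -16, "ry": 0, "rz": 0}, {"gripper": -0.65, "x": -80, "y": 36, "z": -150, "rx": -24, "ry": 0, "rz": 0}, {"gripper": -0.65, "x": -80, "y": 48, "z": -200, "rx": -32, "ry": 0, "rz": 0}, {"gripper": -0.65, "x": -80, "y": 48, "z": -200, "rx": -38, "ry": 0, "rz": 0}]}}

```text
t: 23.7
ee_pos: [0.5639, 0.2434, 0.1343]
eef_rot: [0.651, 0.278, 0.65, -0.277]
force: [0.3, -0.8, -1.0]
finger_gap: 0.0704
```

```bash
python3 look.py;  python3 - <<'E'
from h import *; from go import go
q=np.radians(43.4); go(.5805-.010*np.cos(q),.3443-.010*np.sin(q),.04,313.4)
E
```

```text
lift_a 0.76 top [ 556.1 -368.4   51. ] 0.022
lift_a 0.4 top [759.9  40.1  46.5] 0.206
lift_a 0.97 side [580.3 343.9  41.9] 0.015
lift_a 0.52 side [515.1  40.8 173.1] 0.637
sheet_a 0.86 top [546.1  38.8   2.2] 0.152
sheet_a 0.79 top [ 422.2 -296.2   32.8] 0.046
sheet_a 0.75 top [ 561.1 -176.9  -28.7] 0.051
sheet_a 0.8 side [5.533e+02 2.000e-01 1.240e+01] 0.284
sheet_a 0.66 side [338.7 208.3 -25.9] 0.483
t=24.0 gap=70.4 ee=[0.5628 0.2377 0.1343] F=[ 0.1 -0.   0.7] psi=-46.9
 -> x 94.2 y 75.9 z -65.7 r [-0.29 -0.01  0.04]
```

Call:
{"fn": "carry_out", "kwargs": {"moves": [{"gripper": -0.65, "x": 0, "y": 38, "z": -33, "rx": 0, "ry": 0, "rz": 0}, {"gripper": -0.65, "x": 0, "y": 76, "z": -65.7, "rx": 0, "ry": 0, "rz": 0}, {"gripper": -0.65, "x": 30, "y": 76, "z": -65.7, "rx": 0, "ry": 0, "rz": 0}, {"gripper": -0.65, "x": 70, "y": 76, "z": -65.7, "rx": 0, "ry": 0, "rz": 0}, {"gripper": -0.65, "x": 94, "y": 76, "z": -65.7, "rx": 0, "ry": 0, "rz": 0}, {"gripper": -0.65, "x": 94, "y": 76, "z": -65.7, "rx": 0, "ry": 0, "rz": 0}, {"gripper": -0.65, "x": 94, "y": 76, "z": -65.7, "rx": 0, "ry": 0, "rz": 0}, {"gripper": -0.65, "x": 94, "y": 76, "z": -65.7, "rx": 0, "ry": 0, "rz": 0}]}}

```text
t: 24.8
ee_pos: [0.5745, 0.3389, 0.0424]
eef_rot: [0.649, 0.281, 0.649, -0.28]
force: [0.4, -1.0, 0.3]
finger_gap: 0.0702
```

Run:
```python
from h import *; from go import go
q=np.radians(43.4); go(.5805-.010*np.cos(q),.3443-.010*np.sin(q),.0188,313.4)
```

```text
t=24.8 gap=70.2 ee=[0.5745 0.3389 0.0424] F=[ 0.4 -1.   0.3] psi=-46.8
 -> x 23.6 y -2.0 z 0.2 r [-0.17  0.01 -0.15]
```

Call:
{"fn": "carry_out", "kwargs": {"moves": [{"gripper": -0.65, "x": 12, "y": -1.5, "z": 0, "rx": 0, "ry": 0, "rz": 0}, {"gripper": -0.65, "x": 20, "y": -1.5, "z": 0, "rx": 0, "ry": 0, "rz": 0}, {"gripper": -0.6, "x": 23, "y": -1.5, "z": 0, "rx": 0, "ry": 0, "rz": 0}, {"gripper": -0.6, "x": 23, "y": -1.5, "z": 0, "rx": 0, "ry": 0, "rz": 0}, {"gripper": -0.6, "x": 23, "y": -1.5, "z": 0, "rx": 0, "ry": 0, "rz": 0}, {"gripper": 1, "x": 23, "y": -1.5, "z": 0, "rx": 0, "ry": 0, "rz": 0}, {"gripper": 1, "x": 23, "y": -1.5, "z": 0, "rx": 0, "ry": 0, "rz": 0}, {"gripper": 1, "x": 23, "y": -1.5, "z": 0, "rx": 0, "ry": 0, "rz": 0}, {"gripper": 1, "x": 23, "y": -1.5, "z": 0, "rx": 0, "ry": 0, "rz": 0}, {"gripper": 1, "x": 23, "y": -1.5, "z": 0, "rx": 0, "ry": 0, "rz": 0}]}}

```text
t: 25.8
ee_pos: [0.5729, 0.3381, 0.0185]
eef_rot: [0.649, 0.281, 0.649, -0.28]
force: [-0.5, 0.0, 5.2]
finger_gap: 0.0548
```

Call:
{"fn": "carry_out", "kwargs": {"moves": [{"gripper": 1, "x": -15, "y": 0, "z": 0, "rx": 0, "ry": 0, "rz": 0}, {"gripper": 1, "x": -50, "y": 0, "z": 0, "rx": 0, "ry": 0, "rz": 0}, {"gripper": 1, "x": -90, "y": 0, "z": 0, "rx": 0, "ry": 0, "rz": 0}, {"gripper": 1, "x": -125, "y": 0, "z": 0, "rx": 0, "ry": 0, "rz": 0}, {"gripper": 1, "x": -125, "y": 0, "z": 0, "rx": 0, "ry": 0, "rz": 0}, {"gripper": 1, "x": -125, "y": 0, "z": 0, "rx": 0, "ry": 0, "rz": 0}, {"gripper": 1, "x": -125, "y": 0, "z": 0, "rx": 0, "ry": 0, "rz": 0}]}}

```text
t: 26.5
ee_pos: [0.5717, 0.3372, 0.1419]
eef_rot: [0.649, 0.28, 0.649, -0.281]
force: [0.1, -0.2, -0.7]
finger_gap: 0.0545
```

```bash
python3 go.py .5336 .0355 .14 275.3
```

```text
t=26.5 gap=54.5 ee=[0.5717 0.3372 0.1419] F=[ 0.1 -0.2 -0.7] psi=-46.7
 -> x 2.1 y -234.5 z 193.6 r [37.96  0.    0.08]
```

Call:
{"fn": "carry_out", "kwargs": {"moves": [{"gripper": 1, "x": 0, "y": -35, "z": 29, "rx": 7, "ry": 0, "rz": 0}, {"gripper": 1, "x": 0, "y": -70, "z": 58, "rx": 14, "ry": 0, "rz": 0}, {"gripper": 1, "x": 0, "y": -105, "z": 87, "rx": 21, "ry": 0, "rz": 0}, {"gripper": 1, "x": 0, "y": -140, "z": 116, "rx": 28, "ry": 0, "rz": 0}, {"gripper": 1, "x": 0, "y": -175, "z": 145, "rx": 34, "ry": 0, "rz": 0}, {"gripper": 1, "x": 0, "y": -210, "z": 174, "rx": 38, "ry": 0, "rz": 0}, {"gripper": 1, "x": 0, "y": -234.5, "z": 193.6, "rx": 38, "ry": 0, "rz": 0}, {"gripper": 1, "x": 0, "y": -234.5, "z": 193.6, "rx": 38, "ry": 0, "rz": 0}, {"gripper": 1, "x": 0, "y": -234.5, "z": 193.6, "rx": 38, "ry": 0, "rz": 0}, {"gripper": 1, "x": 0, "y": -234.5, "z": 193.6, "rx": 38, "ry": 0, "rz": 0}, {"gripper": 1, "x": 0, "y": -234.5, "z": 193.6, "rx": 38, "ry": 0, "rz": 0}]}}

```text
t: 27.6
ee_pos: [0.5343, 0.0367, 0.142]
eef_rot: [0.523, 0.476, 0.523, -0.477]
force: [0.8, 0.4, -0.5]
finger_gap: 0.0546
```

```bash
python3 go.py .5336 .0355 .095 275.3
```

```text
t=27.6 gap=54.6 ee=[0.5343 0.0367 0.142 ] F=[ 0.8  0.4 -0.5] psi=-84.7
 -> x 47.0 y -0.8 z 1.1 r [0.04 0.02 0.05]
```

Call:
{"fn": "carry_out", "kwargs": {"moves": [{"gripper": 1, "x": 20, "y": -0.6, "z": 1, "rx": 0, "ry": 0, "rz": 0}, {"gripper": 1, "x": 36, "y": -0.6, "z": 1, "rx": 0, "ry": 0, "rz": 0}, {"gripper": 1, "x": 42, "y": -0.6, "z": 1, "rx": 0, "ry": 0, "rz": 0}, {"gripper": 1, "x": 47, "y": -0.6, "z": 1, "rx": 0, "ry": 0, "rz": 0}, {"gripper": 1, "x": 47, "y": -0.6, "z": 1, "rx": 0, "ry": 0, "rz": 0}]}}

```text
t: 28.1
ee_pos: [0.5331, 0.0349, 0.0948]
eef_rot: [0.522, 0.476, 0.523, -0.477]
force: [-2.7, -0.8, -2.2]
finger_gap: 0.0541
```

Call:
{"fn": "carry_out", "kwargs": {"moves": [{"gripper": 1, "x": 8, "y": 0, "z": 0, "rx": 0, "ry": 0, "rz": 0}, {"gripper": 1, "x": 16, "y": 0, "z": 0, "rx": 0, "ry": 0, "rz": 0}, {"gripper": 1, "x": 24, "y": 0, "z": 0, "rx": 0, "ry": 0, "rz": 0}, {"gripper": 1, "x": 31, "y": 0, "z": 0, "rx": 0, "ry": 0, "rz": 0}, {"gripper": 1, "x": 33, "y": 0, "z": 0, "rx": 0, "ry": 0, "rz": 0}, {"gripper": 1, "x": 34, "y": 0, "z": 0, "rx": 0, "ry": 0, "rz": 0}, {"gripper": 1, "x": 34, "y": 0, "z": 0, "rx": 0, "ry": 0, "rz": 0}]}}

```text
t: 28.8
ee_pos: [0.5334, 0.0347, 0.0612]
eef_rot: [0.522, 0.476, 0.523, -0.477]
force: [-3.5, -3.6, -1.7]
finger_gap: 0.054
```

Call:
{"fn": "carry_out", "kwargs": {"moves": [{"gripper": 1, "x": 1, "y": 0, "z": 0, "rx": 0, "ry": 0, "rz": 0}, {"gripper": 1, "x": 2, "y": 0, "z": 0, "rx": 0, "ry": 0, "rz": 0}, {"gripper": 1, "x": 2, "y": 0, "z": 0, "rx": 0, "ry": 0, "rz": 0}]}}

```text
t: 29.1
ee_pos: [0.5335, 0.0346, 0.0595]
eef_rot: [0.522, 0.476, 0.522, -0.477]
force: [-3.5, -4.0, 1.8]
finger_gap: 0.0544
```

Call:
{"fn": "carry_out", "kwargs": {"moves": [{"gripper": -0.55, "x": 0, "y": 0, "z": 0, "rx": 0, "ry": 0, "rz": 0}, {"gripper": -0.55, "x": 0, "y": 0, "z": 0, "rx": 0, "ry": 0, "rz": 0}, {"gripper": -0.55, "x": 0, "y": 0, "z": 0, "rx": 0, "ry": 0, "rz": 0}, {"gripper": -0.55, "x": -20, "y": 0, "z": 0, "rx": 0, "ry": 0, "rz": 0}, {"gripper": -0.55, "x": -60, "y": 0, "z": 0, "rx": 0, "ry": 0, "rz": 0}, {"gripper": -0.65, "x": -75, "y": 0, "z": 40, "rx": 8, "ry": 0, "rz": 0}, {"gripper": -0.65, "x": -75, "y": 0, "z": 80, "rx": 16, "ry": 0, "rz": 0}, {"gripper": -0.65, "x": -75, "y": 0, "z": 120, "rx": 24, "ry": 0, "rz": 0}, {"gripper": -0.65, "x": -75, "y": 0, "z": 160, "rx": 32, "ry": 0, "rz": 0}, {"gripper": -0.65, "x": -75, "y": 0, "z": 160, "rx": 34.7, "ry": 0, "rz": 0}, {"gripper": -0.65, "x": -75, "y": 0, "z": 160, "rx": 34.7, "ry": 0, "rz": 0}]}}

```text
t: 30.2
ee_pos: [0.5488, -0.1255, 0.1345]
eef_rot: [0.356, 0.611, 0.356, -0.611]
force: [-0.7, -0.1, 0.3]
finger_gap: 0.0701
```

```bash
python3 look.py;  python3 - <<'E'
from h import *; from go import go
q=np.radians(-29.4); go(.5609-.010*np.cos(q),-.1792-.010*np.sin(q),.04,240.6)
s=viewer.camera("side"); W=s["img"][:,:,::-1]
cv2.imwrite("pics/c10.png",cv2.resize(W[180:255,220:320],(800,600),interpolation=cv2.INTER_CUBIC))
E
```

```text
lift_a 0.52 top [ 556.5 -368.    50.8] 0.025
lift_a 0.42 top [ 396.5  -19.5 -144.5] 0.576
lift_a 0.57 side [ 593.2 -418.7   30.4] 0.527
lift_a 0.54 side [553.3  -9.6   9.6] 0.106
lift_a 0.3 side [429.2  33.7 104.1] 0.29
sheet_a 0.86 top [ 423.1 -297.4   30.9] 0.042
sheet_a 0.74 side [ 422.2 -302.4   29.9] 0.041
sheet_a 0.61 side [ 560.6 -181.5  -29.6] 0.033
t=30.5 gap=70.5 ee=[ 0.5487 -0.1237  0.1345] F=[ 0.8 -1.   0.3] psi=-119.3
 -> x 94.6 y 27.8 z 42.4 r [ 0.09  0.   -0.01]
```

View pics/c10.png

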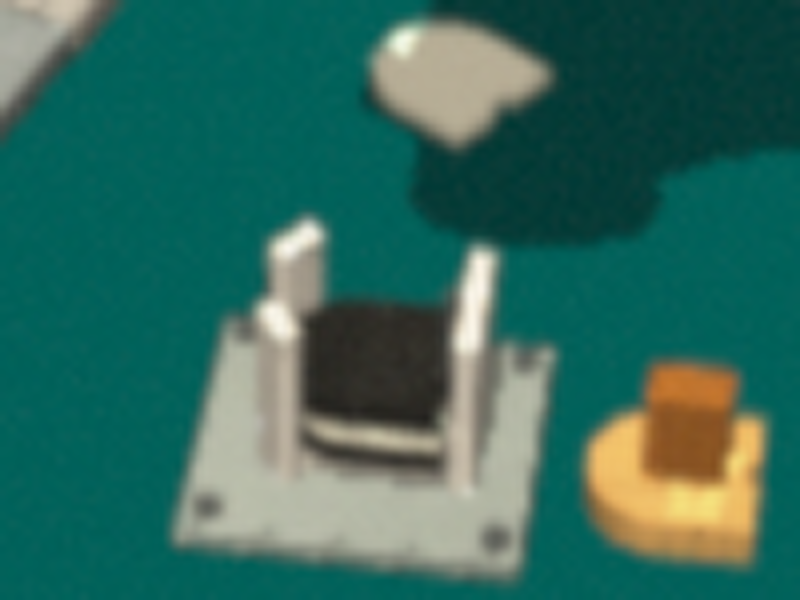

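Call:
{"fn": "carry_out", "kwargs": {"moves": [{"gripper": -0.65, "x": 0, "y": 28, "z": 42.4, "rx": 0, "ry": 0, "rz": 0}, {"gripper": -0.65, "x": 30, "y": 28, "z": 42.4, "rx": 0, "ry": 0, "rz": 0}, {"gripper": -0.65, "x": 70, "y": 28, "z": 42.4, "rx": 0, "ry": 0, "rz": 0}, {"gripper": -0.65, "x": 94, "y": 28, "z": 42.4, "rx": 0, "ry": 0, "rz": 0}, {"gripper": -0.65, "x": 94, "y": 28, "z": 42.4, "rx": 0, "ry": 0, "rz": 0}, {"gripper": -0.65, "x": 94, "y": 28, "z": 42.4, "rx": 0, "ry": 0, "rz": 0}, {"gripper": -0.65, "x": 94, "y": 28, "z": 42.4, "rx": 0, "ry": 0, "rz": 0}]}}

```text
t: 31.25
ee_pos: [0.5533, -0.1749, 0.0421]
eef_rot: [0.357, 0.611, 0.356, -0.61]
force: [0.3, 0.3, -0.6]
finger_gap: 0.0705
```

Run:
```python
from h import *; from go import go
q=np.radians(-29.4); go(.5609-.010*np.cos(q),-.1792-.010*np.sin(q),.0186,240.6)
```

```text
t=31.2 gap=70.5 ee=[ 0.5533 -0.1749  0.0421] F=[ 0.3  0.3 -0.6] psi=-119.4
 -> x 23.5 y -1.3 z 0.0 r [ 0.04 -0.04 -0.13]
```

Call:
{"fn": "carry_out", "kwargs": {"moves": [{"gripper": -0.65, "x": 12, "y": -1, "z": 0, "rx": 0, "ry": 0, "rz": 0}, {"gripper": -0.65, "x": 20, "y": -1, "z": 0, "rx": 0, "ry": 0, "rz": 0}, {"gripper": -0.6, "x": 23, "y": -1, "z": 0, "rx": 0, "ry": 0, "rz": 0}, {"gripper": -0.6, "x": 23, "y": -1, "z": 0, "rx": 0, "ry": 0, "rz": 0}, {"gripper": -0.6, "x": 23, "y": -1, "z": 0, "rx": 0, "ry": 0, "rz": 0}, {"gripper": 1, "x": 23, "y": -1, "z": 0, "rx": 0, "ry": 0, "rz": 0}, {"gripper": 1, "x": 23, "y": -1, "z": 0, "rx": 0, "ry": 0, "rz": 0}, {"gripper": 1, "x": 23, "y": -1, "z": 0, "rx": 0, "ry": 0, "rz": 0}, {"gripper": 1, "x": 23, "y": -1, "z": 0, "rx": 0, "ry": 0, "rz": 0}, {"gripper": 1, "x": 23, "y": -1, "z": 0, "rx": 0, "ry": 0, "rz": 0}]}}

```text
t: 32.25
ee_pos: [0.5517, -0.1747, 0.0185]
eef_rot: [0.357, 0.611, 0.356, -0.61]
force: [-2.2, 0.4, 6.4]
finger_gap: 0.0538
```

Call:
{"fn": "carry_out", "kwargs": {"moves": [{"gripper": 1, "x": -15, "y": 0, "z": 0, "rx": 0, "ry": 0, "rz": 0}, {"gripper": 1, "x": -50, "y": 0, "z": 0, "rx": 0, "ry": 0, "rz": 0}, {"gripper": 1, "x": -90, "y": 0, "z": 0, "rx": 0, "ry": 0, "rz": 0}, {"gripper": 1, "x": -125, "y": 0, "z": 0, "rx": 0, "ry": 0, "rz": 0}, {"gripper": 1, "x": -125, "y": 0, "z": 0, "rx": 0, "ry": 0, "rz": 0}, {"gripper": 1, "x": -125, "y": 0, "z": 0, "rx": 0, "ry": 0, "rz": 0}, {"gripper": 1, "x": -125, "y": 0, "z": 0, "rx": 0, "ry": 0, "rz": 0}]}}

```text
t: 32.95
ee_pos: [0.5505, -0.1746, 0.1418]
eef_rot: [-0.356, -0.61, -0.357, 0.611]
force: [-0.9, 1.7, -0.2]
finger_gap: 0.054
```

```bash
python3 go.py .5332 .0352 .14 275.3
```

```text
t=33.0 gap=54.0 ee=[ 0.5505 -0.1746  0.1418] F=[-0.9  1.7 -0.2] psi=-119.4
 -> x 1.8 y -118.2 z -174.2 r [-3.474e+01  1.000e-02  7.000e-02]
```

Call:
{"fn": "carry_out", "kwargs": {"moves": [{"gripper": 1, "x": 0, "y": -20, "z": -30, "rx": -7, "ry": 0, "rz": 0}, {"gripper": 1, "x": 0, "y": -40, "z": -60, "rx": -14, "ry": 0, "rz": 0}, {"gripper": 1, "x": 0, "y": -60, "z": -90, "rx": -21, "ry": 0, "rz": 0}, {"gripper": 1, "x": 0, "y": -80, "z": -120, "rx": -28, "ry": 0, "rz": 0}, {"gripper": 1, "x": 0, "y": -100, "z": -150, "rx": -34.7, "ry": 0, "rz": 0}, {"gripper": 1, "x": 0, "y": -118, "z": -174, "rx": -34.7, "ry": 0, "rz": 0}, {"gripper": 1, "x": 0, "y": -118, "z": -174, "rx": -34.7, "ry": 0, "rz": 0}, {"gripper": 1, "x": 0, "y": -118, "z": -174, "rx": -34.7, "ry": 0, "rz": 0}, {"gripper": 1, "x": 0, "y": -118, "z": -174, "rx": -34.7, "ry": 0, "rz": 0}, {"gripper": 1, "x": 0, "y": -118, "z": -174, "rx": -34.7, "ry": 0, "rz": 0}]}}

```text
t: 33.95
ee_pos: [0.5337, 0.034, 0.1419]
eef_rot: [0.522, 0.476, 0.522, -0.477]
force: [0.3, 0.0, 0.4]
finger_gap: 0.0542
```

```bash
python3 go.py .5332 .0352 .095 275.3
```

```text
t=34.0 gap=54.2 ee=[0.5337 0.034  0.1419] F=[0.3 0.  0.4] psi=-84.8
 -> x 46.9 y -0.3 z -1.3 r [-0.1   0.02  0.06]
```

Call:
{"fn": "carry_out", "kwargs": {"moves": [{"gripper": 1, "x": 20, "y": -0.3, "z": -1.2, "rx": 0, "ry": 0, "rz": 0}, {"gripper": 1, "x": 36, "y": -0.3, "z": -1.2, "rx": 0, "ry": 0, "rz": 0}, {"gripper": 1, "x": 42, "y": -0.3, "z": -1.2, "rx": 0, "ry": 0, "rz": 0}, {"gripper": 1, "x": 47, "y": -0.3, "z": -1.2, "rx": 0, "ry": 0, "rz": 0}, {"gripper": 1, "x": 47, "y": -0.3, "z": -1.2, "rx": 0, "ry": 0, "rz": 0}, {"gripper": 1, "x": 47, "y": -0.3, "z": -1.2, "rx": 0, "ry": 0, "rz": 0}]}}

```text
t: 34.55
ee_pos: [0.5335, 0.0357, 0.0957]
eef_rot: [0.522, 0.476, 0.522, -0.477]
force: [-0.3, -2.6, -0.7]
finger_gap: 0.0538
```

Call:
{"fn": "carry_out", "kwargs": {"moves": [{"gripper": 1, "x": 8, "y": 0, "z": 0.5, "rx": 0, "ry": 0, "rz": 0}, {"gripper": 1, "x": 16, "y": 0, "z": 0.5, "rx": 0, "ry": 0, "rz": 0}, {"gripper": 1, "x": 22, "y": 0, "z": 0.5, "rx": 0, "ry": 0, "rz": 0}, {"gripper": 1, "x": 24, "y": 0, "z": 0.5, "rx": 0, "ry": 0, "rz": 0}, {"gripper": 1, "x": 25, "y": 0, "z": 0.5, "rx": 0, "ry": 0, "rz": 0}, {"gripper": 1, "x": 25, "y": 0, "z": 0.5, "rx": 0, "ry": 0, "rz": 0}]}}

```text
t: 35.15
ee_pos: [0.5335, 0.0356, 0.0702]
eef_rot: [0.522, 0.476, 0.523, -0.477]
force: [-0.1, -0.1, -0.3]
finger_gap: 0.0537
```

Call:
{"fn": "carry_out", "kwargs": {"moves": [{"gripper": 1, "x": 1, "y": 0, "z": 0, "rx": 0, "ry": 0, "rz": 0}, {"gripper": 1, "x": 1, "y": 0, "z": 0, "rx": 0, "ry": 0, "rz": 0}, {"gripper": -0.55, "x": 1, "y": 0, "z": 0, "rx": 0, "ry": 0, "rz": 0}, {"gripper": -0.55, "x": 1, "y": 0, "z": 0, "rx": 0, "ry": 0, "rz": 0}, {"gripper": -0.55, "x": 1, "y": 0, "z": 0, "rx": 0, "ry": 0, "rz": 0}, {"gripper": -0.55, "x": -20, "y": 0, "z": 0, "rx": 0, "ry": 0, "rz": 0}, {"gripper": -0.55, "x": -60, "y": 0, "z": 0, "rx": 0, "ry": 0, "rz": 0}, {"gripper": -0.65, "x": -75, "y": 0, "z": 50, "rx": 8.5, "ry": 0, "rz": 0}, {"gripper": -0.65, "x": -75, "y": 0, "z": 100, "rx": 17, "ry": 0, "rz": 0}, {"gripper": -0.65, "x": -75, "y": 0, "z": 150, "rx": 25.5, "ry": 0, "rz": 0}, {"gripper": -0.65, "x": -75, "y": 0, "z": 200, "rx": 34, "ry": 0, "rz": 0}, {"gripper": -0.65, "x": -75, "y": 0, "z": 250, "rx": 42.5, "ry": 0, "rz": 0}]}}

```text
t: 36.35
ee_pos: [0.5563, -0.2132, 0.1458]
eef_rot: [0.313, 0.634, 0.312, -0.634]
force: [0.7, 0.8, 0.5]
finger_gap: 0.0703
```

Run:
```python
from h import *; from go import go
q=np.radians(50.6); go(.556-.010*np.cos(q),-.3698-.010*np.sin(q),.14,140.6)
print(bot.state()["joint_positions"].round(2))
```

```text
t=36.4 gap=70.3 ee=[ 0.5563 -0.2132  0.1458] F=[0.7 0.8 0.5] psi=-127.6
 -> x 5.8 y 94.9 z 134.3 r [ 9.185e+01 -3.000e-02 -1.000e-02]
[-0.04  0.32 -0.31  0.   -0.94  0.95]
```

Call:
{"fn": "carry_out", "kwargs": {"moves": [{"gripper": -0.65, "x": 0, "y": 20, "z": 25, "rx": 8.5, "ry": 0, "rz": 0}, {"gripper": -0.65, "x": 0, "y": 40, "z": 50, "rx": 17, "ry": 0, "rz": 0}, {"gripper": -0.65, "x": 0, "y": 60, "z": 80, "rx": 25.5, "ry": 0, "rz": 0}, {"gripper": -0.65, "x": 0, "y": 70, "z": 100, "rx": 34, "ry": 0, "rz": 0}, {"gripper": -0.65, "x": 0, "y": 80, "z": 110, "rx": 42.5, "ry": 0, "rz": 0}, {"gripper": -0.65, "x": 0, "y": 80, "z": 110, "rx": 51, "ry": 0, "rz": 0}, {"gripper": -0.65, "x": 0, "y": 80, "z": 110, "rx": 59.5, "ry": 0, "rz": 0}, {"gripper": -0.65, "x": 0, "y": 80, "z": 110, "rx": 68, "ry": 0, "rz": 0}, {"gripper": -0.65, "x": 0, "y": 80, "z": 110, "rx": 76.5, "ry": 0, "rz": 0}, {"gripper": -0.65, "x": 0, "y": 80, "z": 110, "rx": 85, "ry": 0, "rz": 0}, {"gripper": -0.65, "x": 0, "y": 80, "z": 110, "rx": 92, "ry": 0, "rz": 0}, {"gripper": -0.65, "x": 0, "y": 80, "z": 110, "rx": 92, "ry": 0, "rz": 0}]}}

```text
t: 37.55
ee_pos: [0.5534, -0.3472, 0.1453]
eef_rot: [0.238, -0.666, 0.238, 0.666]
force: [0.4, -0.5, 0.1]
finger_gap: 0.0704
```

```bash
python3 look.py
python3 - <<'E'
from h import *; from go import go
q=np.radians(50.6); go(.556-.010*np.cos(q),-.3698-.010*np.sin(q),.04,140.6)
E
```

```text
lift_a 0.65 top [ 564.7 -386.2 -154.2] 0.428
lift_a 0.52 side [ 556.3 -375.1   48.4] 0.383
lift_a 0.43 side [558.6 -17.6   3. ] 0.699
sheet_a 0.52 top [547.1  40.7   6.4] 0.399
sheet_a 0.79 side [556.7 -17.4  11.2] 0.403
sheet_a 0.66 side [ 421.3 -301.    32.9] 0.035
t=37.9 gap=70.7 ee=[ 0.5534 -0.3473  0.1454] F=[-0.4 -0.8  0.7] psi=140.9
 -> x 105.4 y 25.8 z -16.2 r [ 0.27  0.   -0.01]
```

Call:
{"fn": "carry_out", "kwargs": {"moves": [{"gripper": -0.65, "x": 20, "y": 25.8, "z": -16.2, "rx": 0, "ry": 0, "rz": 0}, {"gripper": -0.65, "x": 55, "y": 25.8, "z": -16.2, "rx": 0, "ry": 0, "rz": 0}, {"gripper": -0.65, "x": 90, "y": 25.8, "z": -16.2, "rx": 0, "ry": 0, "rz": 0}, {"gripper": -0.65, "x": 103, "y": 25.8, "z": -16.2, "rx": 0, "ry": 0, "rz": 0}, {"gripper": -0.65, "x": 103, "y": 25.8, "z": -16.2, "rx": 0, "ry": 0, "rz": 0}, {"gripper": -0.65, "x": 103, "y": 25.8, "z": -16.2, "rx": 0, "ry": 0, "rz": 0}, {"gripper": -0.65, "x": 103, "y": 25.8, "z": -16.2, "rx": 0, "ry": 0, "rz": 0}]}}

```text
t: 38.55
ee_pos: [0.551, -0.3779, 0.0445]
eef_rot: [-0.237, 0.667, -0.237, -0.665]
force: [0.0, 0.1, -0.3]
finger_gap: 0.0702
```

Run:
```python
from h import *; from go import go
q=np.radians(50.6); go(.556-.010*np.cos(q),-.3698-.010*np.sin(q),.0188,140.6)
s=viewer.camera("side"); W=s["img"][:,:,::-1]; A=[]
for c in ([.556,-.37,.02],[.543,.036,.04]):
    u,v=proj(s,[c])[0].astype(int); A.append(cv2.resize(W[v-30:v+30,u-30:u+30],(400,400),interpolation=cv2.INTER_CUBIC))
cv2.imwrite("pics/c11.png",np.hstack(A))
```

```text
t=38.5 gap=70.2 ee=[ 0.551  -0.3779  0.0445] F=[ 0.   0.1 -0.3] psi=140.8
 -> x 25.7 y 0.5 z 1.3 r [ 0.22 -0.17  0.03]
```

View pics/c11.png

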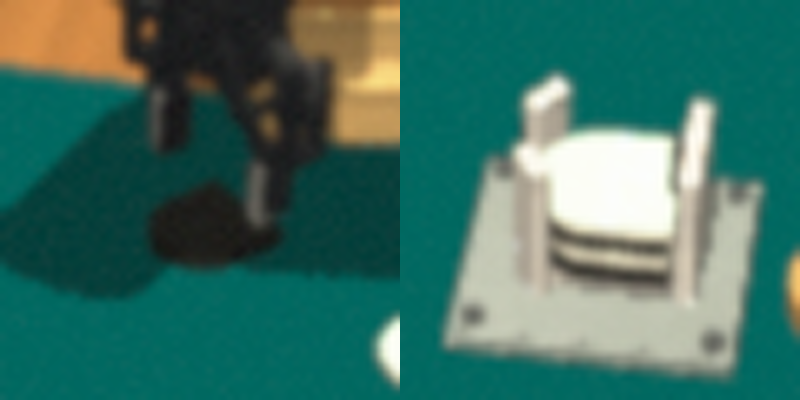

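Call:
{"fn": "carry_out", "kwargs": {"moves": [{"gripper": -0.65, "x": 14, "y": 0.3, "z": 1, "rx": 0, "ry": 0, "rz": 0}, {"gripper": -0.65, "x": 22, "y": 0.3, "z": 1, "rx": 0, "ry": 0, "rz": 0}, {"gripper": -0.6, "x": 25.5, "y": 0.3, "z": 1, "rx": 0, "ry": 0, "rz": 0}, {"gripper": -0.6, "x": 25.5, "y": 0.3, "z": 1, "rx": 0, "ry": 0, "rz": 0}, {"gripper": -0.6, "x": 25.5, "y": 0.3, "z": 1, "rx": 0, "ry": 0, "rz": 0}, {"gripper": 1, "x": 25.5, "y": 0.3, "z": 1, "rx": 0, "ry": 0, "rz": 0}, {"gripper": 1, "x": 25.5, "y": 0.3, "z": 1, "rx": 0, "ry": 0, "rz": 0}, {"gripper": 1, "x": 25.5, "y": 0.3, "z": 1, "rx": 0, "ry": 0, "rz": 0}, {"gripper": 1, "x": 25.5, "y": 0.3, "z": 1, "rx": 0, "ry": 0, "rz": 0}, {"gripper": 1, "x": 25.5, "y": 0.3, "z": 1, "rx": 0, "ry": 0, "rz": 0}]}}

```text
t: 39.6
ee_pos: [0.5497, -0.3777, 0.0185]
eef_rot: [-0.237, 0.667, -0.237, -0.665]
force: [0.0, 0.1, 5.8]
finger_gap: 0.0543
```

Call:
{"fn": "carry_out", "kwargs": {"moves": [{"gripper": 1, "x": -15, "y": 0, "z": 0, "rx": 0, "ry": 0, "rz": 0}, {"gripper": 1, "x": -50, "y": 0, "z": 0, "rx": 0, "ry": 0, "rz": 0}, {"gripper": 1, "x": -90, "y": 0, "z": 0, "rx": 0, "ry": 0, "rz": 0}, {"gripper": 1, "x": -125, "y": 0, "z": 0, "rx": 0, "ry": 0, "rz": 0}, {"gripper": 1, "x": -125, "y": 0, "z": 0, "rx": 0, "ry": 0, "rz": 0}, {"gripper": 1, "x": -125, "y": 0, "z": 0, "rx": 0, "ry": 0, "rz": 0}, {"gripper": 1, "x": -125, "y": 0, "z": 0, "rx": 0, "ry": 0, "rz": 0}]}}

```text
t: 40.3
ee_pos: [0.548, -0.3768, 0.1416]
eef_rot: [0.237, -0.666, 0.237, 0.666]
force: [0.1, 0.2, -0.1]
finger_gap: 0.0543
```

```bash
python3 go.py .5332 .0354 .14 95.3
```

```text
t=40.3 gap=54.3 ee=[ 0.548  -0.3768  0.1416] F=[ 0.1  0.2 -0.1] psi=140.8
 -> x 1.8 y -309.8 z 272.2 r [ 4.546e+01  6.000e-02 -4.000e-02]
```

Call:
{"fn": "carry_out", "kwargs": {"moves": [{"gripper": 1, "x": 0, "y": -35, "z": 31, "rx": 5, "ry": 0, "rz": 0}, {"gripper": 1, "x": 0, "y": -70, "z": 62, "rx": 10, "ry": 0, "rz": 0}, {"gripper": 1, "x": 0, "y": -105, "z": 92, "rx": 15, "ry": 0, "rz": 0}, {"gripper": 1, "x": 0, "y": -140, "z": 123, "rx": 20, "ry": 0, "rz": 0}, {"gripper": 1, "x": 0, "y": -175, "z": 154, "rx": 25, "ry": 0, "rz": 0}, {"gripper": 1, "x": 0, "y": -210, "z": 185, "rx": 30, "ry": 0, "rz": 0}, {"gripper": 1, "x": 0, "y": -245, "z": 215, "rx": 35, "ry": 0, "rz": 0}, {"gripper": 1, "x": 0, "y": -280, "z": 246, "rx": 40, "ry": 0, "rz": 0}, {"gripper": 1, "x": 0, "y": -310, "z": 272, "rx": 45.5, "ry": 0, "rz": 0}, {"gripper": 1, "x": 0, "y": -310, "z": 272, "rx": 45.5, "ry": 0, "rz": 0}, {"gripper": 1, "x": 0, "y": -310, "z": 272, "rx": 45.5, "ry": 0, "rz": 0}, {"gripper": 1, "x": 0, "y": -310, "z": 272, "rx": 45.5, "ry": 0, "rz": 0}]}}

```text
t: 41.5
ee_pos: [0.5335, 0.0344, 0.1411]
eef_rot: [0.476, -0.522, 0.477, 0.523]
force: [-0.0, -0.4, -0.5]
finger_gap: 0.0544
```

```bash
python3 go.py .5332 .0354 .098 95.3
```

```text
t=41.5 gap=54.4 ee=[0.5335 0.0344 0.1411] F=[-0.  -0.4 -0.5] psi=95.3
 -> x 43.1 y 0.1 z 1.1 r [ 0.01 -0.04 -0.11]
```

Call:
{"fn": "carry_out", "kwargs": {"moves": [{"gripper": 1, "x": 20, "y": 0, "z": 0.8, "rx": 0, "ry": 0, "rz": 0}, {"gripper": 1, "x": 36, "y": 0, "z": 0.8, "rx": 0, "ry": 0, "rz": 0}, {"gripper": 1, "x": 42, "y": 0, "z": 0.8, "rx": 0, "ry": 0, "rz": 0}, {"gripper": 1, "x": 46, "y": 0, "z": 0.8, "rx": 0, "ry": 0, "rz": 0}, {"gripper": 1, "x": 46, "y": 0, "z": 0.8, "rx": 0, "ry": 0, "rz": 0}, {"gripper": 1, "x": 46, "y": 0, "z": 0.8, "rx": 0, "ry": 0, "rz": 0}]}}

```text
t: 42.1
ee_pos: [0.5338, 0.0353, 0.0962]
eef_rot: [0.476, -0.522, 0.477, 0.522]
force: [-0.4, -2.2, -1.0]
finger_gap: 0.0542
```

Call:
{"fn": "carry_out", "kwargs": {"moves": [{"gripper": 1, "x": 8, "y": 0, "z": -0.5, "rx": 0, "ry": 0, "rz": 0}, {"gripper": 1, "x": 15, "y": 0, "z": -0.5, "rx": 0, "ry": 0, "rz": 0}, {"gripper": 1, "x": 18, "y": 0, "z": -0.5, "rx": 0, "ry": 0, "rz": 0}, {"gripper": 1, "x": 20, "y": 0, "z": -0.5, "rx": 0, "ry": 0, "rz": 0}, {"gripper": 1, "x": 20, "y": 0, "z": -0.5, "rx": 0, "ry": 0, "rz": 0}, {"gripper": 1, "x": 20, "y": 0, "z": -0.5, "rx": 0, "ry": 0, "rz": 0}]}}

```text
t: 42.7
ee_pos: [0.5338, 0.0353, 0.0757]
eef_rot: [0.476, -0.522, 0.477, 0.523]
force: [-1.1, -1.1, -2.0]
finger_gap: 0.0543
```

Call:
{"fn": "carry_out", "kwargs": {"moves": [{"gripper": 1, "x": 1, "y": 0, "z": 0, "rx": 0, "ry": 0, "rz": 0}, {"gripper": 1, "x": 1, "y": 0, "z": 0, "rx": 0, "ry": 0, "rz": 0}, {"gripper": -0.55, "x": 1, "y": 0, "z": 0, "rx": 0, "ry": 0, "rz": 0}, {"gripper": -0.55, "x": 1, "y": 0, "z": 0, "rx": 0, "ry": 0, "rz": 0}, {"gripper": -0.55, "x": 1, "y": 0, "z": 0, "rx": 0, "ry": 0, "rz": 0}, {"gripper": -0.55, "x": -20, "y": 0, "z": 0, "rx": 0, "ry": 0, "rz": 0}, {"gripper": -0.55, "x": -60, "y": 0, "z": 0, "rx": 0, "ry": 0, "rz": 0}, {"gripper": -0.65, "x": -70, "y": 20, "z": -45, "rx": -7, "ry": 0, "rz": 0}, {"gripper": -0.65, "x": -70, "y": 40, "z": -90, "rx": -14, "ry": 0, "rz": 0}, {"gripper": -0.65, "x": -70, "y": 60, "z": -135, "rx": -21, "ry": 0, "rz": 0}, {"gripper": -0.65, "x": -70, "y": 80, "z": -180, "rx": -27.4, "ry": 0, "rz": 0}, {"gripper": -0.65, "x": -70, "y": 80, "z": -180, "rx": -27.4, "ry": 0, "rz": 0}]}}

```text
t: 43.9
ee_pos: [0.4688, -0.1551, 0.146]
eef_rot: [0.339, -0.62, 0.339, 0.621]
force: [-0.2, 1.2, -0.4]
finger_gap: 0.0708
```

```bash
python3 look.py
python3 - <<'E'
from h import *; from go import go
q=np.radians(32.7); go(.4218-.010*np.cos(q),-.2986-.010*np.sin(q),.045,122.7)
E
```

```text
lift_a 0.55 top [549.8  37.9  47.7] 0.28
lift_a 0.84 side [556.  -26.7  10.2] 0.071
lift_a 0.62 side [508.4  55.3 149.5] 0.646
sheet_a 0.49 top [ 415.1 -297.5   42.6] 0.386
sheet_a 0.72 side [ 420.3 -301.3   33.1] 0.035
t=44.2 gap=70.1 ee=[ 0.4715 -0.1503  0.146 ] F=[ 0.4  0.  -0.2] psi=122.7
 -> x 101.0 y 132.0 z -97.9 r [ 0.02 -0.01  0.  ]
```

Call:
{"fn": "carry_out", "kwargs": {"moves": [{"gripper": -0.65, "x": 0, "y": 35, "z": -26, "rx": 0, "ry": 0, "rz": 0}, {"gripper": -0.65, "x": 0, "y": 70, "z": -52, "rx": 0, "ry": 0, "rz": 0}, {"gripper": -0.65, "x": 0, "y": 105, "z": -78, "rx": 0, "ry": 0, "rz": 0}, {"gripper": -0.65, "x": 10, "y": 132, "z": -98, "rx": 0, "ry": 0, "rz": 0}, {"gripper": -0.65, "x": 45, "y": 132, "z": -98, "rx": 0, "ry": 0, "rz": 0}, {"gripper": -0.65, "x": 80, "y": 132, "z": -98, "rx": 0, "ry": 0, "rz": 0}, {"gripper": -0.65, "x": 101, "y": 132, "z": -98, "rx": 0, "ry": 0, "rz": 0}, {"gripper": -0.65, "x": 101, "y": 132, "z": -98, "rx": 0, "ry": 0, "rz": 0}, {"gripper": -0.65, "x": 101, "y": 132, "z": -98, "rx": 0, "ry": 0, "rz": 0}, {"gripper": -0.65, "x": 101, "y": 132, "z": -98, "rx": 0, "ry": 0, "rz": 0}]}}

```text
t: 45.2
ee_pos: [0.4141, -0.3049, 0.0463]
eef_rot: [-0.339, 0.621, -0.339, -0.62]
force: [-0.6, -0.2, -0.1]
finger_gap: 0.0703
```

Run:
```python
from h import *; from go import go
q=np.radians(32.7); go(.4218-.010*np.cos(q),-.2986-.010*np.sin(q),.0186,122.7)
```

```text
t=45.2 gap=70.3 ee=[ 0.4141 -0.3049  0.0463] F=[-0.6 -0.2 -0.1] psi=122.7
 -> x 27.7 y 0.1 z 1.2 r [ 0.05 -0.1   0.06]
```

Call:
{"fn": "carry_out", "kwargs": {"moves": [{"gripper": -0.65, "x": 14, "y": 0, "z": 0.6, "rx": 0, "ry": 0, "rz": 0}, {"gripper": -0.65, "x": 23, "y": 0, "z": 0.6, "rx": 0, "ry": 0, "rz": 0}, {"gripper": -0.6, "x": 27.5, "y": 0, "z": 0.6, "rx": 0, "ry": 0, "rz": 0}, {"gripper": -0.6, "x": 27.5, "y": 0, "z": 0.6, "rx": 0, "ry": 0, "rz": 0}, {"gripper": -0.6, "x": 27.5, "y": 0, "z": 0.6, "rx": 0, "ry": 0, "rz": 0}, {"gripper": 1, "x": 27.5, "y": 0, "z": 0.6, "rx": 0, "ry": 0, "rz": 0}, {"gripper": 1, "x": 27.5, "y": 0, "z": 0.6, "rx": 0, "ry": 0, "rz": 0}, {"gripper": 1, "x": 27.5, "y": 0, "z": 0.6, "rx": 0, "ry": 0, "rz": 0}, {"gripper": 1, "x": 27.5, "y": 0, "z": 0.6, "rx": 0, "ry": 0, "rz": 0}, {"gripper": 1, "x": 27.5, "y": 0, "z": 0.6, "rx": 0, "ry": 0, "rz": 0}]}}

```text
t: 46.2
ee_pos: [0.4128, -0.3048, 0.0185]
eef_rot: [-0.339, 0.621, -0.339, -0.62]
force: [-0.9, 1.6, 7.8]
finger_gap: 0.0537
```

Call:
{"fn": "carry_out", "kwargs": {"moves": [{"gripper": 1, "x": -15, "y": 0, "z": 0, "rx": 0, "ry": 0, "rz": 0}, {"gripper": 1, "x": -50, "y": 0, "z": 0, "rx": 0, "ry": 0, "rz": 0}, {"gripper": 1, "x": -90, "y": 0, "z": 0, "rx": 0, "ry": 0, "rz": 0}, {"gripper": 1, "x": -125, "y": 0, "z": 0, "rx": 0, "ry": 0, "rz": 0}, {"gripper": 1, "x": -125, "y": 0, "z": 0, "rx": 0, "ry": 0, "rz": 0}, {"gripper": 1, "x": -125, "y": 0, "z": 0, "rx": 0, "ry": 0, "rz": 0}, {"gripper": 1, "x": -125, "y": 0, "z": 0, "rx": 0, "ry": 0, "rz": 0}]}}

```text
t: 46.9
ee_pos: [0.4117, -0.3042, 0.1418]
eef_rot: [0.339, -0.62, 0.339, 0.621]
force: [0.8, -0.2, -1.1]
finger_gap: 0.0535
```

```bash
python3 go.py .5333 .0354 .14 95.3
```

```text
t=46.9 gap=53.5 ee=[ 0.4117 -0.3042  0.1418] F=[ 0.8 -0.2 -1.1] psi=122.7
 -> x 1.8 y -285.7 z 220.3 r [27.36  0.05 -0.05]
```

Call:
{"fn": "carry_out", "kwargs": {"moves": [{"gripper": 1, "x": 0, "y": -36, "z": 27, "rx": 4, "ry": 0, "rz": 0}, {"gripper": 1, "x": 0, "y": -72, "z": 55, "rx": 8, "ry": 0, "rz": 0}, {"gripper": 1, "x": 0, "y": -108, "z": 83, "rx": 12, "ry": 0, "rz": 0}, {"gripper": 1, "x": 0, "y": -144, "z": 111, "rx": 16, "ry": 0, "rz": 0}, {"gripper": 1, "x": 0, "y": -180, "z": 139, "rx": 20, "ry": 0, "rz": 0}, {"gripper": 1, "x": 0, "y": -216, "z": 167, "rx": 24, "ry": 0, "rz": 0}, {"gripper": 1, "x": 0, "y": -252, "z": 195, "rx": 27.4, "ry": 0, "rz": 0}, {"gripper": 1, "x": 0, "y": -285.5, "z": 220.5, "rx": 27.4, "ry": 0, "rz": 0}, {"gripper": 1, "x": 0, "y": -285.5, "z": 220.5, "rx": 27.4, "ry": 0, "rz": 0}, {"gripper": 1, "x": 0, "y": -285.5, "z": 220.5, "rx": 27.4, "ry": 0, "rz": 0}, {"gripper": 1, "x": 0, "y": -285.5, "z": 220.5, "rx": 27.4, "ry": 0, "rz": 0}, {"gripper": 1, "x": 0, "y": -285.5, "z": 220.5, "rx": 27.4, "ry": 0, "rz": 0}]}}

```text
t: 48.1
ee_pos: [0.533, 0.0342, 0.1419]
eef_rot: [0.476, -0.522, 0.477, 0.522]
force: [0.6, -0.3, 0.2]
finger_gap: 0.0538
```

```bash
python3 go.py .533 .0354 .098 95.3
```

```text
t=48.1 gap=53.8 ee=[0.533  0.0342 0.1419] F=[ 0.6 -0.3  0.2] psi=95.2
 -> x 43.9 y -0.2 z 1.3 r [-0.1  -0.03 -0.08]
```

Call:
{"fn": "carry_out", "kwargs": {"moves": [{"gripper": 1, "x": 20, "y": 0, "z": 0.7, "rx": 0, "ry": 0, "rz": 0}, {"gripper": 1, "x": 36, "y": 0, "z": 0.7, "rx": 0, "ry": 0, "rz": 0}, {"gripper": 1, "x": 42, "y": 0, "z": 0.7, "rx": 0, "ry": 0, "rz": 0}, {"gripper": 1, "x": 46, "y": 0, "z": 0.7, "rx": 0, "ry": 0, "rz": 0}, {"gripper": 1, "x": 46, "y": 0, "z": 0.7, "rx": 0, "ry": 0, "rz": 0}, {"gripper": 1, "x": 46, "y": 0, "z": 0.7, "rx": 0, "ry": 0, "rz": 0}]}}

```text
t: 48.7
ee_pos: [0.5328, 0.0352, 0.0965]
eef_rot: [0.476, -0.522, 0.477, 0.523]
force: [-2.3, -3.7, -2.5]
finger_gap: 0.054
```

Call:
{"fn": "carry_out", "kwargs": {"moves": [{"gripper": 1, "x": 2, "y": 0.5, "z": -0.5, "rx": 0, "ry": 0, "rz": 0}, {"gripper": 1, "x": 5, "y": 0.5, "z": -0.5, "rx": 0, "ry": 0, "rz": 0}, {"gripper": 1, "x": 8, "y": 0.5, "z": -0.5, "rx": 0, "ry": 0, "rz": 0}, {"gripper": 1, "x": 10, "y": 0.5, "z": -0.5, "rx": 0, "ry": 0, "rz": 0}, {"gripper": 1, "x": 10, "y": 0.5, "z": -0.5, "rx": 0, "ry": 0, "rz": 0}, {"gripper": 1, "x": 10, "y": 0.5, "z": -0.5, "rx": 0, "ry": 0, "rz": 0}]}}

```text
t: 49.3
ee_pos: [0.5328, 0.0352, 0.0862]
eef_rot: [0.476, -0.522, 0.477, 0.523]
force: [-2.8, -4.2, -0.7]
finger_gap: 0.0538
```

Call:
{"fn": "carry_out", "kwargs": {"moves": [{"gripper": 1, "x": 1, "y": 0, "z": 0, "rx": 0, "ry": 0, "rz": 0}, {"gripper": 1, "x": 1, "y": 0, "z": 0, "rx": 0, "ry": 0, "rz": 0}, {"gripper": -0.55, "x": 1, "y": 0, "z": 0, "rx": 0, "ry": 0, "rz": 0}, {"gripper": -0.55, "x": 1, "y": 0, "z": 0, "rx": 0, "ry": 0, "rz": 0}, {"gripper": -0.55, "x": 1, "y": 0, "z": 0, "rx": 0, "ry": 0, "rz": 0}, {"gripper": -0.55, "x": -20, "y": 0, "z": 0, "rx": 0, "ry": 0, "rz": 0}, {"gripper": -0.4, "x": -50, "y": 30, "z": 0, "rx": 0, "ry": 0, "rz": 0}, {"gripper": 0, "x": -50, "y": 70, "z": 4, "rx": 0, "ry": 0, "rz": 0}, {"gripper": 0, "x": -50, "y": 103, "z": 4, "rx": 0, "ry": 0, "rz": 0}, {"gripper": 0, "x": -50, "y": 103, "z": 4, "rx": 0, "ry": 0, "rz": 0}, {"gripper": 0, "x": -50, "y": 103, "z": 4, "rx": 0, "ry": 0, "rz": 0}]}}

```text
t: 50.4
ee_pos: [0.4306, 0.0304, 0.1373]
eef_rot: [-0.477, 0.523, -0.475, -0.522]
force: [0.9, 0.1, 0.8]
finger_gap: 0.0425
```

Run:
```python
from h import *; from go import go
go(.4297,.0304,.0475,95.2)
s=viewer.camera("side"); W=s["img"][:,:,::-1]
cv2.imwrite("pics/c12.png",cv2.resize(W[180:255,220:320],(800,600),interpolation=cv2.INTER_CUBIC))
```

```text
t=50.4 gap=42.5 ee=[0.4306 0.0304 0.1373] F=[0.9 0.1 0.8] psi=95.3
 -> x 89.8 y 1.1 z -0.0 r [0.14 0.05 0.14]
```

View pics/c12.png

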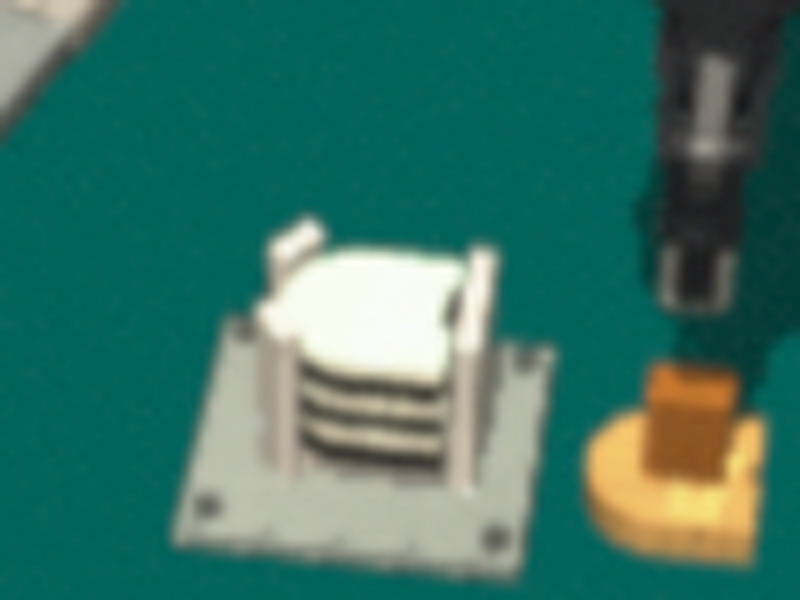

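Call:
{"fn": "carry_out", "kwargs": {"moves": [{"gripper": 0, "x": 40, "y": 0.8, "z": 0, "rx": 0, "ry": 0, "rz": 0}, {"gripper": 0, "x": 75, "y": 0.8, "z": 0, "rx": 0, "ry": 0, "rz": 0}, {"gripper": 0, "x": 89, "y": 0.8, "z": 0, "rx": 0, "ry": 0, "rz": 0}, {"gripper": 0, "x": 89, "y": 0.8, "z": 0, "rx": 0, "ry": 0, "rz": 0}, {"gripper": 0, "x": 89, "y": 0.8, "z": 0, "rx": 0, "ry": 0, "rz": 0}, {"gripper": 0, "x": 89, "y": 0.8, "z": 0, "rx": 0, "ry": 0, "rz": 0}]}}

```text
t: 51.05
ee_pos: [0.4305, 0.0303, 0.0482]
eef_rot: [-0.477, 0.523, -0.476, -0.522]
force: [0.0, -0.5, 0.0]
finger_gap: 0.0428
```

```bash
python3 go.py .4297 .0304 .0475 95.2
```

```text
t=51.0 gap=42.8 ee=[0.4305 0.0303 0.0482] F=[ 0.  -0.5  0. ] psi=95.3
 -> x 0.7 y 0.8 z 0.2 r [0.08 0.02 0.08]
```

Call:
{"fn": "carry_out", "kwargs": {"moves": [{"gripper": 0, "x": 0.5, "y": 0.8, "z": 0, "rx": 0, "ry": 0, "rz": 0}, {"gripper": 0, "x": 0.5, "y": 0.8, "z": 0, "rx": 0, "ry": 0, "rz": 0}, {"gripper": 1, "x": 0.5, "y": 0.8, "z": 0, "rx": 0, "ry": 0, "rz": 0}, {"gripper": 1, "x": 0.5, "y": 0.8, "z": 0, "rx": 0, "ry": 0, "rz": 0}, {"gripper": 1, "x": 0.5, "y": 0.8, "z": 0, "rx": 0, "ry": 0, "rz": 0}, {"gripper": 1, "x": 0.5, "y": 0.8, "z": 0, "rx": 0, "ry": 0, "rz": 0}, {"gripper": 1, "x": 0.5, "y": 0.8, "z": 0, "rx": 0, "ry": 0, "rz": 0}]}}

```text
t: 51.75
ee_pos: [0.4288, 0.0298, 0.0473]
eef_rot: [-0.477, 0.523, -0.476, -0.522]
force: [-1.7, 0.7, 6.5]
finger_gap: 0.0175
```

Call:
{"fn": "carry_out", "kwargs": {"moves": [{"gripper": 1, "x": -20, "y": 0, "z": 0, "rx": 0, "ry": 0, "rz": 0}, {"gripper": 1, "x": -65, "y": 0, "z": 0, "rx": 0, "ry": 0, "rz": 0}, {"gripper": 1, "x": -105, "y": 0, "z": 0, "rx": 0, "ry": 0, "rz": 0}, {"gripper": 1, "x": -105, "y": 0, "z": 0, "rx": 0, "ry": 0, "rz": 0}, {"gripper": 1, "x": -105, "y": -35, "z": -2, "rx": 0, "ry": 0, "rz": 0}, {"gripper": 1, "x": -105, "y": -75, "z": -4, "rx": 0, "ry": 0, "rz": 0}, {"gripper": 1, "x": -105, "y": -109.5, "z": -4.2, "rx": 0, "ry": 0, "rz": 0}, {"gripper": 1, "x": -105, "y": -109.5, "z": -4.2, "rx": 0, "ry": 0, "rz": 0}, {"gripper": 1, "x": -105, "y": -109.5, "z": -4.2, "rx": 0, "ry": 0, "rz": 0}, {"gripper": 1, "x": -105, "y": -109.5, "z": -4.2, "rx": 0, "ry": 0, "rz": 0}, {"gripper": 1, "x": -105, "y": -109.5, "z": -4.2, "rx": 0, "ry": 0, "rz": 0}]}}

```text
t: 52.85
ee_pos: [0.5371, 0.0355, 0.1518]
eef_rot: [0.476, -0.522, 0.477, 0.523]
force: [-0.3, 0.8, -0.8]
finger_gap: 0.0173
```

```bash
python3 go.py .5388 .0359 .125 95.2
```

```text
t=52.9 gap=17.3 ee=[0.5371 0.0355 0.1518] F=[-0.3  0.8 -0.8] psi=95.3
 -> x 26.8 y -1.8 z 0.2 r [ 0.08 -0.01 -0.04]
```

Call:
{"fn": "carry_out", "kwargs": {"moves": [{"gripper": 1, "x": 12, "y": -1.2, "z": 0.1, "rx": 0, "ry": 0, "rz": 0}, {"gripper": 1, "x": 20, "y": -1.2, "z": 0.1, "rx": 0, "ry": 0, "rz": 0}, {"gripper": 1, "x": 24, "y": -1.2, "z": 0.1, "rx": 0, "ry": 0, "rz": 0}, {"gripper": 1, "x": 27, "y": -1.2, "z": 0.1, "rx": 0, "ry": 0, "rz": 0}, {"gripper": 1, "x": 27, "y": -1.2, "z": 0.1, "rx": 0, "ry": 0, "rz": 0}, {"gripper": 1, "x": 27, "y": -1.2, "z": 0.1, "rx": 0, "ry": 0, "rz": 0}]}}

```text
t: 53.45
ee_pos: [0.5389, 0.0357, 0.1248]
eef_rot: [0.476, -0.522, 0.477, 0.523]
force: [-0.7, 0.2, -2.2]
finger_gap: 0.0172
```

Call:
{"fn": "carry_out", "kwargs": {"moves": [{"gripper": 1, "x": 2, "y": 0, "z": 0, "rx": 0, "ry": 0, "rz": 0}, {"gripper": 1, "x": 3, "y": 0, "z": 0, "rx": 0, "ry": 0, "rz": 0}, {"gripper": 1, "x": 4, "y": 0, "z": 0, "rx": 0, "ry": 0, "rz": 0}, {"gripper": 1, "x": 4, "y": 0, "z": 0, "rx": 0, "ry": 0, "rz": 0}]}}

```text
t: 53.85
ee_pos: [0.539, 0.0357, 0.1208]
eef_rot: [0.476, -0.522, 0.477, 0.523]
force: [-0.5, -1.2, -1.3]
finger_gap: 0.0173
```

Call:
{"fn": "carry_out", "kwargs": {"moves": [{"gripper": 1, "x": 0.5, "y": 0, "z": 0, "rx": 0, "ry": 0, "rz": 0}, {"gripper": 1, "x": 1, "y": 0, "z": 0, "rx": 0, "ry": 0, "rz": 0}, {"gripper": 1, "x": 1.5, "y": 0, "z": 0, "rx": 0, "ry": 0, "rz": 0}, {"gripper": 1, "x": 1.5, "y": 0, "z": 0, "rx": 0, "ry": 0, "rz": 0}]}}

```text
t: 54.25
ee_pos: [0.539, 0.0356, 0.1204]
eef_rot: [-0.476, 0.523, -0.477, -0.522]
force: [-6.0, -2.2, 9.9]
finger_gap: 0.0174
```

Call:
{"fn": "carry_out", "kwargs": {"moves": [{"gripper": 0, "x": 0, "y": 0, "z": 0, "rx": 0, "ry": 0, "rz": 0}, {"gripper": 0, "x": 0, "y": 0, "z": 0, "rx": 0, "ry": 0, "rz": 0}, {"gripper": 0, "x": 0, "y": 0, "z": 0, "rx": 0, "ry": 0, "rz": 0}, {"gripper": 0, "x": -30, "y": 0, "z": 0, "rx": 0, "ry": 0, "rz": 0}, {"gripper": 0, "x": -70, "y": 0, "z": 0, "rx": 0, "ry": 0, "rz": 0}, {"gripper": 0, "x": -80, "y": 45, "z": -40, "rx": 0, "ry": 0, "rz": 0}, {"gripper": 0, "x": -80, "y": 80, "z": -80, "rx": 0, "ry": 0, "rz": 0}, {"gripper": 0, "x": -80, "y": 100, "z": -120, "rx": 0, "ry": 0, "rz": 0}, {"gripper": 0, "x": -80, "y": 100, "z": -160, "rx": 0, "ry": 0, "rz": 0}, {"gripper": 0, "x": -80, "y": 100, "z": -160, "rx": 0, "ry": 0, "rz": 0}, {"gripper": 0, "x": -80, "y": 100, "z": -160, "rx": 0, "ry": 0, "rz": 0}]}}

```text
t: 55.35
ee_pos: [0.4543, -0.1338, 0.1995]
eef_rot: [-0.477, 0.522, -0.477, -0.522]
force: [0.6, 0.2, -0.4]
finger_gap: 0.0428
```

Run:
```python
from h import *
s=viewer.camera("side"); W=s["img"][:,:,::-1]
t=viewer.camera("top"); z=t["range_z"]; C=-t["R"].T@t["t"]
v,u=np.mgrid[185:220,252:284]; w=C+ray(t,np.c_[u.ravel(),v.ravel()])*z[v.ravel(),u.ravel()][:,None]
for lo,hi in ((.084,.096),(.12,.14)):
    q=w[(w[:,2]>lo)&(w[:,2]<hi)]
    if len(q): A=np.c_[q[:,:2]-q[:,:2].mean(0),np.ones(len(q))]; print(lo,len(q),q.mean(0).round(4),np.linalg.lstsq(A,q[:,2],rcond=None)[0].round(3))
cv2.imwrite("pics/c13.png",np.hstack([cv2.resize(W[175:265,215:305],(400,400),interpolation=cv2.INTER_CUBIC),cv2.resize(t["img"][170:235,235:300,::-1],(400,400),interpolation=cv2.INTER_CUBIC)]))
```

```text
0.084 202 [0.5473 0.0386 0.0885] [-0.    -0.008  0.089]
0.12 65 [0.5394 0.037  0.1296] [-0.024  0.04   0.13 ]
```

View pics/c13.png

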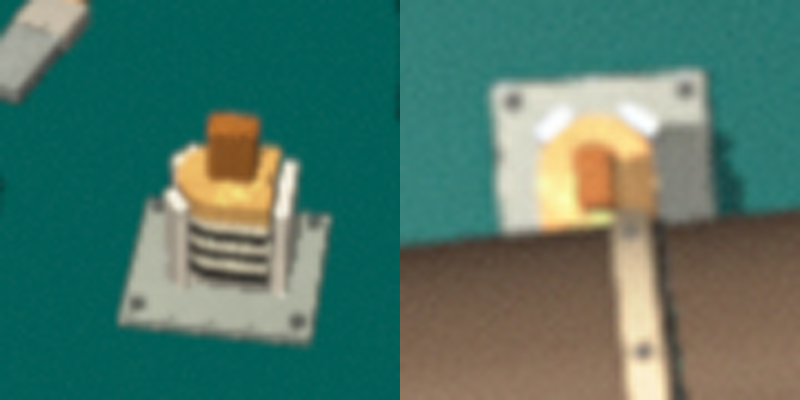

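```bash
python3 -c "
from cell import bot
print(bot.close_job(), bot.state()['t'])"
```

```text
the job is handed in; nothing more can be done
the job is handed in; nothing more can be done
```

The job is handed in. I stood the press block on the free bench between jig and robot. I then loaded all three black lifts, each with a white sheet on top. All three sheets were needed, so none was left over. The press block went back last, pressed home with about 10 N, and the arm moved clear. The job took about 55 s of the 210 s.

**Last checks:**
- The block's top measured 88.5 mm above the bench (89 mm expected) and was level to within 1%.
- The top of the grip bar measured 129.6 mm (131 mm expected). A tilt fitted to the few points on the bar's small top (2–4%) disagreed slightly with the level block; I put that down to too few points.
- The final side picture shows a flat, alternating stack of six pieces with the block upright in the nest. The arm hid part of the jig from the top camera in that picture, including the key side.
- The force dropped the pieces in with no jamming; readings during insertion stayed under about 5 N to the side.

**What disagreed or went wrong:**
- The two cameras disagreed by up to 5 mm in y on the sheets, so I used the average; every piece still went in.
- On the first sheet the wrist reached its joint limit before the grasp. I turned the gripper half round and carried on.
- I saw no piece knocked aside during the run.
- I did not measure the bystanders again at the end; no move went near them.

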